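# Fit the cell cover on the sloping measuring head and clamp it

## Robot

A 6-joint arm with a two-finger parallel gripper is mounted at the origin on the work surface. World frame = base frame: x ahead of the robot, y to its left, z up, the work surface at z = 0. Lengths are in m, angles in rad, forces in N, time in s.
With the tool pointing down it reaches from about 0.425 to 0.95 m from the base axis. Payload 3.5 kg.
Tool frame: the origin (TCP) lies at the very end of the fingers, on their centre line; the grasp point (between the pads) lies 19 mm behind it; z points along the fingers, y is the direction in which the jaws open and shut (so a half turn about z gives the same grasp; the last joint's range is limited). The gripper opens to 85 mm and grips with 20 to 120 N. Pads are 22 mm wide; open, the fingers measure 114 mm over their backs; the gripper's body (76 mm by 85 mm) begins 54 mm behind the grasp point. The pads swing forward as they close: fully open they stand 13 mm farther back than shut.
Start: joints at [1.153, 0.286, 1.577, -0, 1.279, -0.15], TCP at [0.179, 0.651, 0.208] pointing down, gripper open.
Joint ranges: [-2.77, 2.77], [-0.9, 2.22], [0.21, 2.48], [-1.53, 4.67], [0.24, 2.81], [-2.84, 2.84]. Speed limits (rad/s): [2.79, 2.79, 3.14, 3.14, 3.14, 3.14].

## Interface

Orientations are given as a unit quaternion [x, y, z, w].
In Python, from plant import get_state, read_camera, sign_off gives the robot as it stands.
- The arm moves only by the tool step_arm, never from a script. Its argument "targets" is a list that holds one entry, the list of rows, each a list of 5 numbers: the opening, from 0 (shut) to 1 (fully open), then the shift along the tool's x, y, z each as a share of 4 cm, from -1 to 1, then the turn about the tool's z as a share of 5 degrees, from -1 to 1. A call has 1 to 10 rows; each row shifts and turns the commanded pose from where the row before left it, along the tool's axes as they then stand; what a row does not reach is not made up. A row lasts 1/12 s, in which the tool goes at most 41.7 mm and 7.16 degrees, less where a joint would pass 70% of its speed; a pose out of reach is approached as far as the arm can. A call with a number of a shift or a turn outside -1 to 1 is refused whole. A call with a gripper value outside its range is refused whole. The fingers move at their own pace and stop on an object; "squeeze" is the grip in N (left out, the last holds). Time passes only in rows, so rows that do not move let the fingers close. It gives the time, the measured TCP pose, the force and the opening at its end, in the units of the state.
- get_state(): the state, without advancing time (a new reading comes with each control period).
- read_camera(name): name is "scene" or "top" or "wrist"; returns a dict with "pixels" (480x640x3 uint8, red, green, blue), "range_z" (480x640 float32, m along the optical axis (not along the pixel's ray), 0 where there is no reading), "mtx" (3x3 intrinsics, pixels), "rvec" (rotation vector, rad) and "tvec" (3), from world to camera coordinates, as OpenCV has them. Camera axes: x right, y down, z forward; pixel columns grow to the right and rows downward; lengths in m; the calibration is good to about 2 mm. A picture is of the moment at which its call begins.
- sign_off(): hands the job in, once; it reports no verdict.
The state is a dict: "time": time; "qpos": joint angles; "dq": joint speeds; "joint_efforts": joint torques, N m; "eef_pos": TCP position; "tcp_rot": TCP orientation; "contact_force": force on the tool from outside, world axes, zero at the start; "wrist_torque": the same for the moment, N m; "opening": opening from 0.0 (shut) to 1.0 (fully open).
Only numpy, scipy, OpenCV 4.12 (cv2) and the standard library are available. Lean on these libraries where they do the work, as an engineer would, in place of code of your own. Each camera call takes 0.05 s, during which the arm holds its last target.

## Task

Fit the larger of the two cover plates over the two dowel pins on the sloping face of the measuring head, handle outwards, so that it lies flush on the face; then slide the clamp beside it fully home over the plate's edge and let go. The clamp may be held by a hidden catch: if it will not slide, press the round release button beside it all the way in, let it come back, and slide the clamp again. Leave the smaller plate and the glass beaker where they are.

Things in the scene. Friction and masses are not known exactly. Their poses are not given: they have to be found in the camera images.
- plate_mid (a point): Larger cover plate (to fit): aluminium, 90 mm (x) by 130 mm (y), 8 mm thick, 0.2 to 0.4 kg; black grip bar on its middle, 14 mm thick (x), 50 mm long (y), from 8 to 42 mm above the underside. Two 12 mm through holes at y = +40 and -40 mm. Point: plate's middle, 21 mm above its underside; z is normal, towards the bar. Fits either way round (half turn). Starts flat on the table, bar up.
- head: Measuring head: fixed white housing, 287 mm deep, 300 mm wide, 185 mm high at its back, with a sloping face on its front, turned to the robot's left, that carries pins, clamp and button (face 50 mm high at its front edge, 150 mm at its back edge). Origin on the table, 100 mm below the face's middle; x from its front to its back.
- seat (a point): Midway between the two steel dowel pins, on the sloping face: where the middle of the plate's underside belongs. z: outward normal, 30 degrees from vertical, leaning to the robot's left; x: up the slope; y: level, along the face, away from the robot. Pins at y = +40 and -40 mm, 10 mm diameter, 18 mm high, the last 7 mm tapering to 4 mm. The face spans x -100 to 100, y -95 to 205 mm.
- clamp_tab (a point): Centre of the clamp slide's black upright tab, 16 mm (x) by 24 mm (y), standing 17 to 50 mm above the face, this point 33.5 mm above it; axes as seat's; at y = 112 mm from seat when open. Its steel tongue, 36 mm wide, 7 mm thick, runs 10 mm above the face on a guide 16.5 mm high and passes over the plate's edge when slid towards -y; a plate not fully down blocks it.
- clamp (a joint): Travel of the clamp slide in m: 0 open, 0.028 fully home over the plate's edge (it moves along -y of seat). Slides with about 2 N and stays where it is left. It starts open, at 0 to 0.003; if the hidden catch holds it, it stops hard before 0.006.
- release_top (a point): Centre of the top of the round black release button (28 mm diameter, in a 44 mm round base 12 mm high), 24 mm above the face, 60 mm along +y from the open clamp's tab. Pressed along -z of seat, travel 8 mm, springs back; fully in takes about 7 N and frees the catch, which stays free. Does nothing if the catch is already free.
- small_plate_mid (a point): A smaller cover plate, 66 by 95 mm, same kind of grip bar, that does not fit: leave it. Point at its middle, 21 mm above its underside.
- beaker_mid (a point): Glass beaker, 72 mm in diameter, 90 mm high, point at its middle: leave it standing.
Things that resemble listed ones, but are neither listed nor needed, are in the scene too. Leave any red or yellow look-alike of the part that bears plate_mid alone.

How it is judged:
On the way:
1. the larger plate lies flush on the sloping face, both pins through its holes (z of plate_mid in the frame of seat between 0.018 and 0.0235 m and x of plate_mid in the frame of seat between -0.004 and 0.004 m and y of plate_mid in the frame of seat between -0.004 and 0.004 m and angle between the z axis of plate_mid and the z axis of seat, either way round below 0.06 rad and angle between the y axis of plate_mid and the y axis of seat, either way round below 0.08 rad), for 0.2 s.
At the end, for the whole second after the job is handed in: The larger plate lies on the face, both pins in its holes (middle within 4 mm, underside within 2.5 mm of the face, tilted under 3.4 and turned under 4.5 degrees from the seat); the clamp is at least 23 mm in; the smaller plate and beaker have stayed within 30 mm (all of step 1 and value of joint clamp above 0.023 m); the robot touches nothing.
It fails at once if the smaller plate is moved more than 30 mm (distance of small_plate_mid from where it was at the start of the episode above 0.03 m).
It fails at once if the beaker is moved more than 30 mm or tipped over (distance of beaker_mid from where it was at the start of the episode above 0.03 m or angle between beaker_mid's own z axis and vertical above 0.5 rad).
It also fails if it takes over 72 s, if anything falls off the work surface, if the arm or the gripper's body presses on something with over 40 N, if the wrist force passes 120 N, or if a joint passes its speed limit or range.

## Working session

There is one attempt and no reset: what is moved stays moved. The work goes in short steps, Python scripts to look and compute and a tool call to move; the robot and the scene stay as the last step left them, time stands still between calls to the robot, and variables do not carry over. Pictures are saved under pics/ and viewed, and the job is handed in when it is done.

Besides the shell and the picture viewer there is one more tool, called after ">>>" as a command line: name --argument value ..., lists and objects as JSON in quotes. step_arm: Moves the arm, as the interface text tells. Shift numbers are shares of 4 cm and turn numbers shares of 5 degrees, none past 1 either way. Its arguments: {"type":"object","properties":{"targets":{"type":"array"},"squeeze":{"type":"number"}},"required":["targets"]}

```bash
ls -la; mkdir -p pics
cat > h.py <<'E'
import numpy as np, cv2
from plant import get_state, read_camera
def cam(n):
    d=read_camera(n); d={k:np.array(v) for k,v in d.items()}
    d['R']=cv2.Rodrigues(d['rvec'].astype(float))[0]; d['t']=d['tvec'].reshape(3).astype(float); return d
def save(d,f): cv2.imwrite(f,cv2.cvtColor(d['pixels'],cv2.COLOR_RGB2BGR))
def pts(d,uv,z=None):
    "back-project Nx2 pixels with depth"
    uv=np.asarray(uv).reshape(-1,2); 
    if z is None: z=d['range_z'][uv[:,1].astype(int),uv[:,0].astype(int)]
    K=d['mtx']; c=np.stack([(uv[:,0]-K[0,2])/K[0,0]*z,(uv[:,1]-K[1,2])/K[1,1]*z,z],1)
    return (c-d['t'])@d['R']
def cloud(d):
    v,u=np.mgrid[0:480,0:640]; p=pts(d,np.stack([u.ravel(),v.ravel()],1)); return p.reshape(480,640,3)
def plane_pt(d,uv,n,c):
    "ray through pixel with plane n.x=c"
    K=d['mtx']; r=np.linalg.inv(K)@np.array([uv[0],uv[1],1.]); r=d['R'].T@r; o=-d['R'].T@d['t']
    n=np.asarray(n,float); return o+r*(c-n@o)/(n@r)
def proj(d,P):
    return cv2.projectPoints(np.asarray(P,float).reshape(-1,3),d['rvec'].astype(float),d['t'],d['mtx'].astype(float),None)[0].reshape(-1,2)
E
python3 - <<'E'
from h import *
s=get_state(); print(s)
for n in ['scene','top','wrist']:
    d=cam(n); save(d,f'pics/{n}0.png'); print(n,d['mtx'].tolist(),-d['R'].T@d['t'],d['R'][2])
    np.savez(f'{n}0.npz',**d)
E
```

```text
total 12
drwxr-xr-x  3 agent agent 4096 Dec  7 03:04 .
drwxr-xr-x 23 root  root  4096 Dec  7 03:04 ..
drwxr-xr-x  2 agent agent 4096 Dec  7 03:04 pics
{'time': 0.0, 'qpos': array([ 1.15300162e+00,  2.87179780e-01,  1.57816107e+00,  4.38747491e-07,
        1.27858832e+00, -1.50032309e-01]), 'dq': array([ 0.00040086, -0.00033614,  0.00076844, -0.00174595, -0.00154378,
       -0.00163317]), 'joint_efforts': array([ 3.89130673e-04, -4.05988240e+01, -2.92623103e+01, -1.49263906e-04,
        5.90822849e-03,  6.95328680e-06]), 'eef_pos': array([0.17829199, 0.65029993, 0.20634645]), 'tcp_rot': array([ 1.33481577e-01,  9.91050606e-01, -1.12142892e-03, -3.27447485e-04]), 'contact_force': array([ 0.06397444, -0.22471841,  0.29042319]), 'wrist_torque': array([ 0.03776387, -0.00073963, -0.02078386]), 'opening': 0.9985354705606038}
scene [[439.74900590688736, 0.0, 317.86859748627694], [0.0, 439.74900590688736, 236.98529797723313], [0.0, 0.0, 1.0]] [1.04776911 0.18305335 0.92797531] [-0.57281398  0.01124516 -0.81960825]
top [[550.3353163126463, 0.0, 314.14234962245905], [0.0, 550.3353163126463, 229.25969239614892], [0.0, 0.0, 1.0]] [0.37852102 0.19168323 1.1813983 ] [ 0.10666555 -0.02957821 -0.99385491]
wrist [[370.86492300342246, 0.0, 314.93004105578797], [0.0, 370.86492300342246, 241.1221783204922], [0.0, 0.0, 1.0]] [0.09717508 0.67399804 0.37287793] [ 0.31546181 -0.08864791 -0.94478855]
```

View pics/scene0.png

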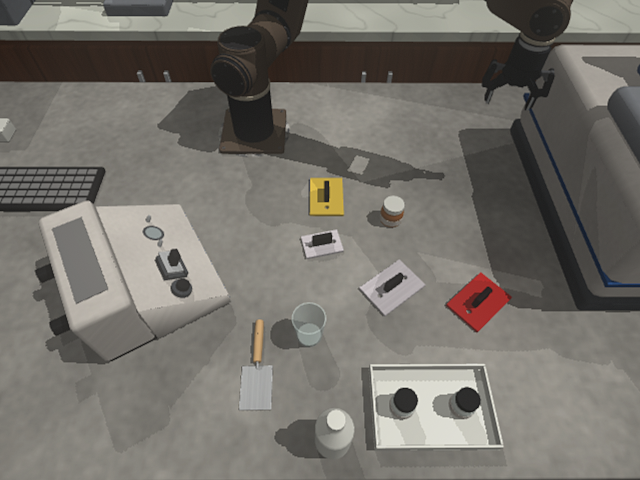

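View pics/top0.png

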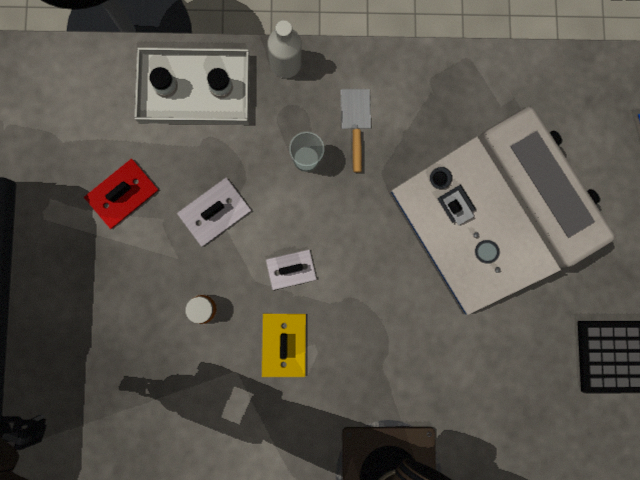

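View pics/wrist0.png

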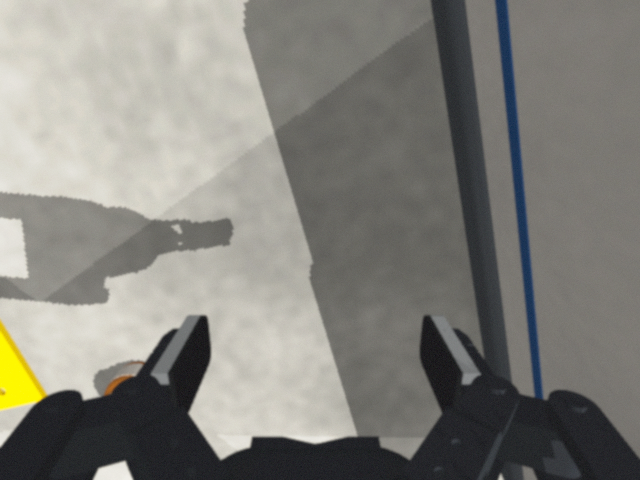

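Run:
```python
from h import *
d=np.load('top0.npz'); s=np.load('scene0.npz')
def crop(d,x0,y0,x1,y1,f,k):
    im=cv2.cvtColor(d['pixels'][y0:y1,x0:x1],cv2.COLOR_RGB2BGR); cv2.imwrite(f,cv2.resize(im,None,fx=k,fy=k,interpolation=cv2.INTER_CUBIC))
crop(d,385,130,575,320,'pics/headtop.png',3)
crop(s,100,190,240,310,'pics/headscene.png',5)
crop(d,165,165,325,295,'pics/plates.png',5)
for n in ['top','scene']:
    dd=dict(np.load(n+'0.npz')); C=cloud(dd)
    print(n,(dd['range_z']==0).mean())
    px={'top':[(214,230),(291,281),(487,251),(420,200),(540,270),(300,130),(505,130),(240,262)],'scene':[(391,300),(153,233),(210,290),(140,260)]}[n]
    for u,v in px: print((u,v),C[v,u].round(4))
```

```text
top 0.004033203125
(214, 230) [0.5017 0.3707 0.0067]
(291, 281) [0.3938 0.2055 0.0098]
(487, 251) [ 0.4533 -0.1847  0.0991]
(420, 200) [0.3785 0.1917 1.1814]
(540, 270) [ 0.4147 -0.274   0.1348]
(300, 130) [7.246e-01 1.883e-01 7.000e-04]
(505, 130) [ 0.6747 -0.1956  0.1861]
(240, 262) [0.4339 0.3146 0.0024]
scene 0.00416015625
(391, 300) [0.5851 0.3638 0.0108]
(153, 233) [ 0.457  -0.1854  0.0994]
(210, 290) [ 0.5895 -0.0425  0.07  ]
(140, 260) [ 0.5468 -0.1867  0.1259]
```

View pics/headtop.png

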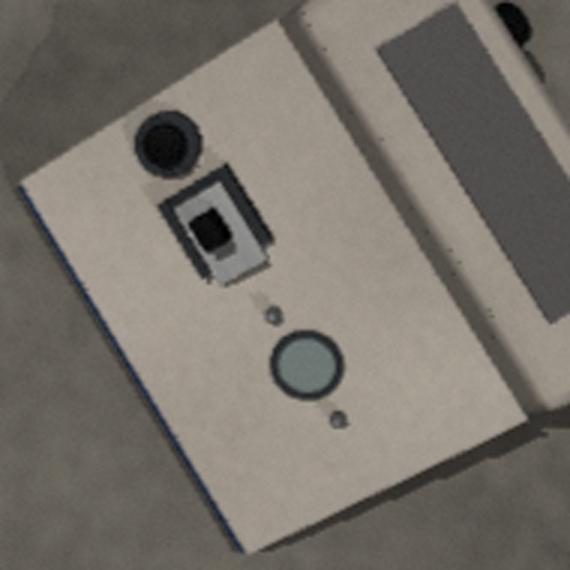

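View pics/headscene.png

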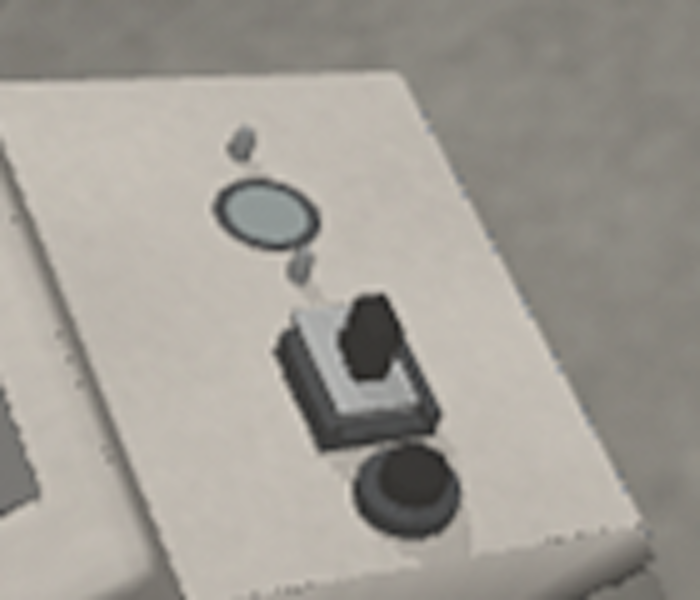

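View pics/plates.png

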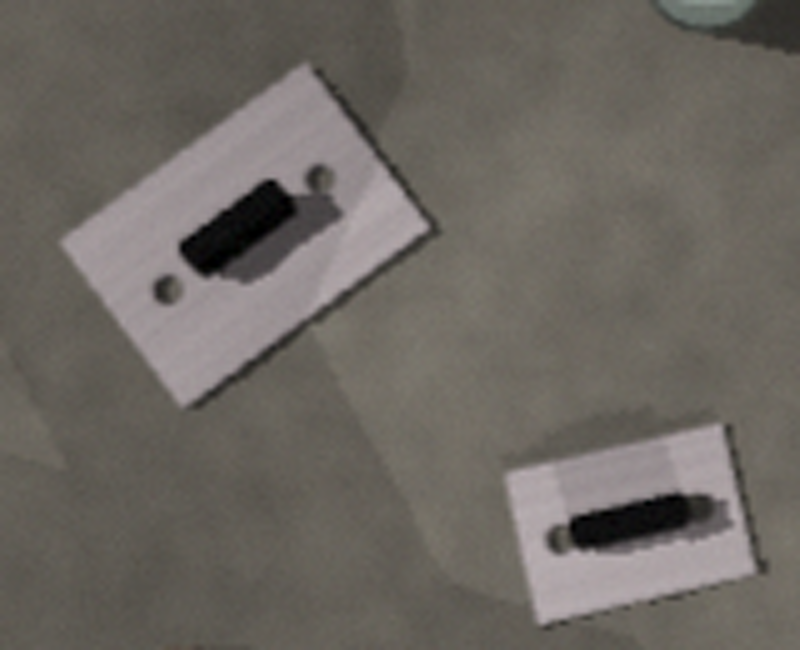

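Run:
```python
from h import *
d=dict(np.load('top0.npz')); s=dict(np.load('scene0.npz'))
# plate: corners from the mask
for d_,name,box,k in [(d,'top',(165,165,260,260),0),(s,'scene',(350,250,435,325),0)]:
    x0,y0,x1,y1=box; im=d_['pixels'].astype(int)[y0:y1,x0:x1]
    hsv=cv2.cvtColor(d_['pixels'],cv2.COLOR_RGB2HSV)[y0:y1,x0:x1]
    diff=im[...,2]-im[...,1]   # bluish/pinkish vs grey-green
    m=((im[...,2]>=im[...,1]+1)&(im.sum(2)>200)).astype(np.uint8)
    m=cv2.morphologyEx(m,cv2.MORPH_OPEN,np.ones((3,3)));m=cv2.morphologyEx(m,cv2.MORPH_CLOSE,np.ones((9,9)))
    cs=cv2.findContours(m,0,2)[0]; c=max(cs,key=cv2.contourArea); r=cv2.minAreaRect(c); b=cv2.boxPoints(r)+[x0,y0]
    P=np.array([plane_pt(d_,q,[0,0,1],0.008) for q in b])
    print(name,r,b.round(1).tolist()); print(P.round(4)); 
    e=[np.linalg.norm(P[i]-P[(i+1)%4]) for i in range(4)]; print('edges',np.round(e,4),'mid',P.mean(0).round(4))
    L=P[1]-P[0] if e[0]>e[1] else P[2]-P[1]; print('long dir deg',np.degrees(np.arctan2(L[1],L[0])))
# holes and bar top from crop px (5x, offset 165,165)
h=[np.array(q)/5+165-0.4 for q in [(320,179),(168,289)]]
Q=np.array([plane_pt(d,q,[0,0,1],0.008) for q in h]); print('holes',Q.round(4),Q.mean(0).round(4),np.linalg.norm(Q[0]-Q[1]),np.degrees(np.arctan2(*(Q[0]-Q[1])[[1,0]])))
b=np.array([plane_pt(d,np.array((238,228))/5+164.6,[0,0,1],0.042)]);print('bar top',b)
# face plane
for d_,name,poly in [(d,'top',[(400,190),(430,220),(470,300),(545,262),(485,150)]),(s,'scene',[(110,212),(180,212),(225,290),(160,320)])]:
    m=np.zeros((480,640),np.uint8); cv2.fillPoly(m,[np.array(poly)],1); g=d_['pixels'].astype(int); m=(m>0)&(g.min(2)>110)
    p=cloud(d_)[m]; 
    for _ in range(4):
        c=np.median(p,0) if _==0 else p.mean(0); n=np.linalg.svd(p-c,full_matrices=False)[2][2]; n*=np.sign(n[2]); r=(p-c)@n; p=p[np.abs(r)<0.003]
    print(name,len(p),'n',n.round(4),'tilt',np.degrees(np.arccos(n[2])),'c',n@c, 'az',np.degrees(np.arctan2(n[1],n[0])), r.std())
```

```text
top ((48.83251190185547, 46.44987869262695), (42.1318359375, 61.01250076293945), 53.53076171875) [[176.8, 212.6], [225.8, 176.4], [250.9, 210.3], [201.8, 246.5]]
[[0.5384 0.4504 0.008 ]
 [0.618  0.3476 0.008 ]
 [0.5446 0.2927 0.008 ]
 [0.4661 0.3955 0.008 ]]
edges [0.13   0.0917 0.1293 0.0908] mid [0.5418 0.3715 0.008 ]
long dir deg -52.228759078165986
scene ((41.798423767089844, 36.39167785644531), (37.95345687866211, 53.74846267700195), 52.69605255126953) [[358.9, 287.6], [401.7, 255.0], [424.7, 285.2], [381.9, 317.8]]
[[0.5509 0.2917 0.008 ]
 [0.4597 0.4037 0.008 ]
 [0.5449 0.4485 0.008 ]
 [0.6282 0.3392 0.008 ]]
edges [0.1444 0.0963 0.1375 0.0907] mid [0.5459 0.3708 0.008 ]
long dir deg 129.15731629437906
holes [[0.5657 0.3407 0.008 ]
 [0.5177 0.4044 0.008 ]] [0.5417 0.3726 0.008 ] 0.07974857686450308 -53.01029722093585
bar top [[0.53939038 0.36994083 0.042     ]]
top 191 n [-0.4613  0.8276  0.3197] tilt 71.35383252729049 c -0.33758139569452855 az 119.1371053606775 0.0013997467815686324
scene 385 n [-0.5445  0.6625  0.5144] tilt 59.04268134642145 c -0.325342801878032 az 129.4174728222629 0.0015872863879352842
```

```bash
cat >> h.py <<'E'
def fitplane(p,iters=500,tol=0.003,seed=0):
    rng=np.random.default_rng(seed); best=None
    for _ in range(iters):
        q=p[rng.choice(len(p),3,replace=False)]; n=np.cross(q[1]-q[0],q[2]-q[0]); n/=np.linalg.norm(n)+1e-12
        k=(np.abs((p-q[0])@n)<tol).sum()
        if best is None or k>best[0]: best=(k,n,q[0])
    g=p[np.abs((p-best[2])@best[1])<tol]
    for _ in range(3):
        c=g.mean(0); n=np.linalg.svd(g-c,full_matrices=False)[2][2]; n*=np.sign(n[2]); g=p[np.abs((p-c)@n)<tol]
    return n,n@c,len(g)
E
python3 - <<'E'
from h import *
d=dict(np.load('top0.npz')); s=dict(np.load('scene0.npz'))
for d_,name,poly in [(d,'top',[(400,195),(470,305),(545,267),(482,145)]),(s,'scene',[(110,212),(180,212),(225,290),(160,320)])]:
    m=np.zeros((480,640),np.uint8); cv2.fillPoly(m,[np.array(poly)],1); m=(m>0)&(d_['range_z']>0.1)
    p=cloud(d_)[m]; print(len(p),p.min(0),p.max(0)); n,c,k=fitplane(p); print(name,len(p),k,'n',n.round(4),'tilt',np.degrees(np.arccos(n[2])),'c',c,'az',np.degrees(np.arctan2(n[1],n[0])))
    if name=='top': u=[np.array(q)/3+[385,130]-0.33 for q in [(275,316),(338,420)]]; h=0.016
    else: u=[np.array(q)/5+[100,190]-0.4 for q in [(247,132),(306,256)]]; h=0.016
    Q=np.array([plane_pt(d_,q,n,c+h) for q in u]); print(Q.round(4),np.linalg.norm(Q[0]-Q[1]),'seat',(Q.mean(0)-h*n).round(4),np.degrees(np.arctan2(*(Q[0]-Q[1])[[1,0]])))
E
```

```text
12176 [ 0.34546139 -0.282438    0.04920233] [ 0.65581926 -0.02102222  0.15305305]
top 12176 9224 n [-0.2544  0.4291  0.8667] tilt 29.92717957352699 c -0.10777519147521415 az 120.66352038005715
[[ 0.4836 -0.159   0.1148]
 [ 0.4157 -0.1986  0.1145]] 0.07853009003100761 seat [ 0.4537 -0.1857  0.1008] 30.262057059621927
7119 [ 0.36101587 -0.27798756  0.04691246] [ 0.66385941 -0.01360774  0.14946766]
scene 7119 5519 n [-0.2552  0.4295  0.8663] tilt 29.97007668807403 c -0.10935766344434752 az 120.71489171144789
[[ 0.4188 -0.1983  0.1139]
 [ 0.489  -0.1571  0.1141]] 0.08140368825079683 seat [ 0.458  -0.1846  0.1001] -149.57978131675083
```

```bash
cat >> h.py <<'E'
from scipy.spatial.transform import Rotation as Rn
def seatframe(az_n=120.6,tilt=30.,o=(0.4540,-0.1855,0.1003)):
    a,t=np.radians(az_n),np.radians(tilt); z=np.array([np.sin(t)*np.cos(a),np.sin(t)*np.sin(a),np.cos(t)])
    y=np.array([np.sin(a),-np.cos(a),0]); x=np.cross(y,z); return np.stack([x,y,z],1),np.array(o)
def go(target,yaw=None):
    "print the tool-axis shift units (4 cm) to a world target, jaw az error (deg)"
    s=get_state(); R=Rn.from_quat(s['tcp_rot']).as_matrix(); p=np.array(s['eef_pos'])
    u=R.T@(np.array(target)-p)/0.04; jaw=np.degrees(np.arctan2(R[1,1],R[0,1]))
    print('t',round(s['time'],2),'tcp',p.round(4),'jaw az',round(jaw,2),'tilt',np.degrees(np.arccos(-R[2,2])).round(2),'F',np.array(s['contact_force']).round(1),'open',round(s['opening'],3)); print('units tool xyz',u.round(3))
    if yaw is not None: e=(yaw-jaw+180)%360-180; print('turn units',round(-e/5,3))
E
python3 - <<'E'
from h import *
R,o=seatframe(); print(R.round(4))
for n in ['top','scene']:
    d=dict(np.load(n+'0.npz')); C=cloud(d).reshape(-1,3); C=C[d['range_z'].ravel()>0.1]
    q=(C-o)@R; h=C-o; ux=np.array([R[0,0],R[1,0]])/np.hypot(R[0,0],R[1,0])
    for y0 in (-.06,.06):
        m=(np.abs(q[:,1]-y0)<.006)&(C[:,2]>.03); hx=(h[m][:,:2]@ux); z=C[m][:,2]
        print(n,y0,[(b,round(float(np.median(z[np.abs(hx-b/1000)<.003])),3)) for b in range(-100,140,8) if (np.abs(hx-b/1000)<.003).any()])
    # heights above the face of features near x=0
    m=(np.abs(q[:,0])<.05)&(q[:,1]>.03)&(q[:,1]<.2)&(q[:,2]>.006); qq=q[m]
    for lo,hi in [(.03,.05),(.07,.13),(.14,.2)]:
        k=(qq[:,1]>lo)&(qq[:,1]<hi); print(n,lo,'mean',qq[k].mean(0).round(4),'min',qq[k].min(0).round(4),'max',qq[k].max(0).round(4))
go([0.5418,0.372,0.2],127.4)
E
```

```text
[[ 0.4408  0.8607 -0.2545]
 [-0.7454  0.509   0.4304]
 [ 0.5     0.      0.866 ]]
top -0.06 [(-92, 0.038), (-84, 0.053), (-76, 0.058), (-68, 0.061), (-60, 0.065), (-52, 0.07), (-44, 0.076), (-36, 0.08), (-28, 0.085), (-20, 0.089), (-12, 0.094), (-4, 0.1), (4, 0.103), (12, 0.107), (20, 0.112), (28, 0.118), (36, 0.122), (44, 0.127), (52, 0.131), (60, 0.135), (68, 0.14), (76, 0.144), (84, 0.161), (92, 0.183), (100, 0.185), (108, 0.184), (116, 0.185), (124, 0.185), (132, 0.185)]
top 0.06 [(-92, 0.042), (-84, 0.052), (-76, 0.057), (-68, 0.062), (-60, 0.066), (-52, 0.071), (-44, 0.076), (-36, 0.079), (-28, 0.084), (-20, 0.089), (-12, 0.093), (-4, 0.099), (4, 0.103), (12, 0.107), (20, 0.112), (28, 0.117), (36, 0.123), (44, 0.125), (52, 0.13), (60, 0.135), (68, 0.14), (76, 0.145), (84, 0.162), (92, 0.182), (100, 0.185), (108, 0.184), (116, 0.187), (124, 0.187), (132, 0.186)]
top 0.03 mean [-0.002   0.0393  0.0146] min [-0.0392  0.0346  0.0066] max [0.0034 0.0432 0.0206]
top 0.07 mean [0.0004 0.103  0.0219] min [-0.0326  0.0731  0.0061] max [0.0247 0.13   0.0543]
top 0.14 mean [-0.0002  0.170
[... 578 characters left out ...]
, (-20, 0.09), (-12, 0.094), (-4, 0.097), (4, 0.103), (12, 0.106), (20, 0.111), (28, 0.116), (36, 0.121), (44, 0.124), (52, 0.13), (60, 0.135), (68, 0.138), (76, 0.143), (84, 0.148), (92, 0.182), (100, 0.185), (108, 0.185), (116, 0.187), (124, 0.187), (132, 0.187)]
scene 0.03 mean [0.0025 0.0426 0.012 ] min [-0.0012  0.0381  0.006 ] max [0.006  0.0459 0.0177]
scene 0.07 mean [0.0073 0.1096 0.0232] min [-0.0262  0.0751  0.0061] max [0.0286 0.13   0.0522]
scene 0.14 mean [0.0046 0.1727 0.0149] min [-0.0239  0.1402  0.006 ] max [0.0278 0.1968 0.0264]
t 0.15 tcp [0.1783 0.6504 0.2066] jaw az 74.66 tilt 0.11 F [-0.9  0.4  0.7] open 0.999
units tool xyz [-10.604  -4.308   0.17 ]
turn units -10.549
```

Candidates for the larger plate (top view pixels): light grey large plate (214,211), small grey plate (291,270), red (122,193), yellow (284,346). The larger one is the 130 x 91 mm light grey plate at (214,211), and the crop confirms its size, bar and two holes.

>>> step_arm --targets '[[[1,0,0,0,-1],[1,0,0,0,-1],[1,0,0,0,-1],[1,0,0,0,-1],[1,0,0,0,-1],[1,0,0,0,-1],[1,0,0,0,-1],[1,0,0,0,-1],[1,0,0,0,-1],[1,0,0,0,-1]]]' --squeeze 30

```text
time: 0.98
eef_pos: [0.1784, 0.6507, 0.2071]
tcp_rot: [-0.3, 0.954, -0.0, -0.0]
contact_force: [-0.1, 0.1, 0.1]
opening: 0.996
```

>>> step_arm --targets '[[[1,0,0,0,-0.55]]]'

```text
time: 1.07
eef_pos: [0.1784, 0.6507, 0.2071]
tcp_rot: [-0.322, 0.947, -0.0, -0.0]
contact_force: [-0.0, 0.6, 0.5]
opening: 1.0
```

```bash
python3 -c "
from h import *
go([0.5418,0.372,0.13],127.4)"
```

```text
t 1.07 tcp [0.1784 0.6507 0.2071] jaw az 127.62 tilt 0.06 F [-0.   0.6  0.5] open 1.0
units tool xyz [ -2.945 -11.062   1.931]
turn units 0.044
```

>>> step_arm --targets '[[[1,-0.2,-0.75,0.1,0],[1,-0.2,-0.75,0.1,0],[1,-0.2,-0.75,0.1,0],[1,-0.2,-0.75,0.1,0],[1,-0.2,-0.75,0.1,0],[1,-0.2,-0.75,0.1,0],[1,-0.2,-0.75,0.1,0],[1,-0.2,-0.75,0.1,0],[1,-0.2,-0.75,0.1,0],[1,-0.2,-0.75,0.1,0]]]'

```text
time: 1.9
eef_pos: [0.4252, 0.46, 0.1671]
tcp_rot: [-0.321, 0.947, -0.0, -0.0]
contact_force: [0.4, 0.7, -0.4]
opening: 1.001
```

>>> step_arm --targets '[[[1,-0.2,-0.75,0.1,0],[1,-0.2,-0.75,0.1,0],[1,-0.2,-0.75,0.1,0],[1,-0.2,-0.75,0.1,0],[1,0,0,0,0],[1,0,0,0,0]]]'

```text
time: 2.4
eef_pos: [0.5234, 0.384, 0.1508]
tcp_rot: [-0.319, 0.948, -0.0, -0.001]
contact_force: [-0.8, 0.5, 0.2]
opening: 0.998
```

```bash
python3 -c "
from h import *
go([0.5418,0.372,0.13],127.4)
d=cam('wrist'); save(d,'pics/w1.png'); np.savez('w1.npz',**d)
print(proj(d,[[0.5418,0.372,0.008],[0.5418,0.372,0.042]]))
"
```

```text
t 2.4 tcp [0.5234 0.384  0.1508] jaw az 127.24 tilt 0.1 F [-0.8  0.5  0.2] open 0.998
units tool xyz [-0.187 -0.517  0.519]
turn units -0.033
[[290.43127343 223.97609114]
 [287.72921937 236.25775059]]
```

View pics/w1.png

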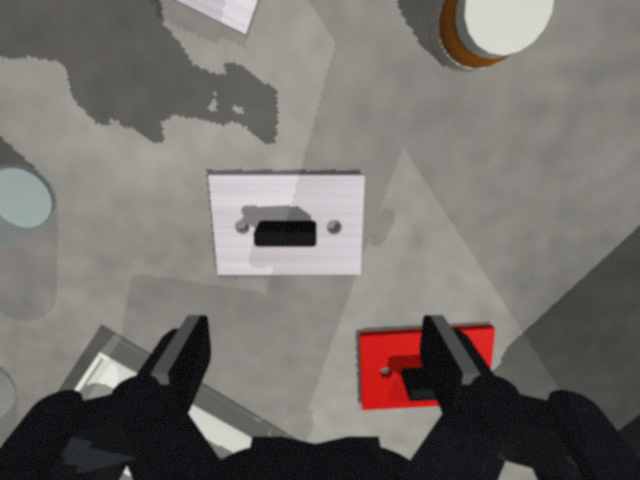

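```bash
python3 -c "
from h import *
d=dict(np.load('w1.npz'))
g=cv2.cvtColor(d['pixels'],cv2.COLOR_RGB2GRAY)
Q=[]
for u,v in [(242,226),(334,226)]:
    w=g[v-9:v+10,u-9:u+10]; m=(w<125).astype(np.uint8); n,l,st,ce=cv2.connectedComponentsWithStats(m); i=l[9,9]; print(st[i],ce[i]+[u-9,v-9]); Q.append(plane_pt(d,ce[i]+[u-9,v-9],[0,0,1],.006))
Q=np.array(Q); print(Q,Q.mean(0),np.linalg.norm(Q[0]-Q[1]),np.degrees(np.arctan2(*(Q[1]-Q[0])[[1,0]])))
c=np.array([plane_pt(d,q,[0,0,1],.008) for q in [(208,171),(365,173),(361,275),(218,275)]]);print(c.mean(0))
go([0.5412,0.372,0.08],127.2)
"
```

```text
[  0   0  19  19 257] [240.81712062 226.39299611]
[ 3  5 13 11 88] [334.98863636 227.82954545]
[[0.57048168 0.33898715 0.006     ]
 [0.52149816 0.40540229 0.006     ]] [0.54598992 0.37219472 0.006     ] 0.08252488198289067 126.41008524653681
[0.54445404 0.37143466 0.008     ]
t 2.45 tcp [0.5226 0.3849 0.1511] jaw az 127.33 tilt 0.08 F [-0.1 -1.1 -0.2] open 0.999
units tool xyz [-0.177 -0.541  1.777]
turn units 0.026
```

```bash
python3 -c "
from h import *
go([0.5435,0.3717,0.06],127.2)"
```

```text
t 2.45 tcp [0.5226 0.3849 0.1511] jaw az 127.33 tilt 0.08 F [-0.1 -1.1 -0.2] open 0.999
units tool xyz [-0.219 -0.582  2.277]
turn units 0.026
```

>>> step_arm --targets '[[[1,-0.11,-0.29,0.3,0],[1,-0.11,-0.29,0.4,0],[1,0,0,0.5,0],[1,0,0,0.6,0],[1,0,0,0.48,0],[1,0,0,0,0],[1,0,0,0,0]]]'

```text
time: 3.03
eef_pos: [0.5421, 0.3722, 0.0586]
tcp_rot: [-0.321, 0.947, -0.0, -0.002]
contact_force: [0.1, 0.5, 0.7]
opening: 1.0
```

```bash
python3 -c "
from h import *
go([0.5435,0.3717,0.014],127.2)
d=cam('wrist'); save(d,'pics/w2.png'); np.savez('w2.npz',**d)
"
```

```text
t 3.03 tcp [0.5421 0.3722 0.0586] jaw az 127.48 tilt 0.22 F [0.1 0.5 0.7] open 1.0
units tool xyz [-0.023 -0.031  1.114]
turn units 0.056
```

View pics/w2.png

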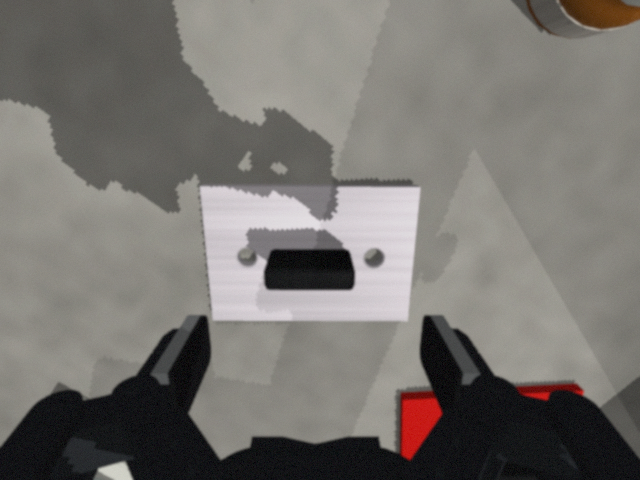

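```bash
python3 -c "
from h import *
d=dict(np.load('w2.npz'))
Q=np.array([plane_pt(d,q,[0,0,1],.007) for q in [(247,257),(374,257)]]);print(Q.mean(0),np.linalg.norm(Q[0]-Q[1]),np.degrees(np.arctan2(*(Q[1]-Q[0])[[1,0]])))
b=np.array([plane_pt(d,q,[0,0,1],.042) for q in [(270,250.),(350,250),(354,288),(266,288)]]);print(b.round(4),b.mean(0))
"
```

```text
[0.54520006 0.37179209 0.007     ] 0.08019196049146479 127.56766999217979
[[0.544  0.3445 0.042 ]
 [0.5183 0.3779 0.042 ]
 [0.534  0.3936 0.042 ]
 [0.5633 0.3555 0.042 ]] [0.5398975  0.36787944 0.042     ]
```

>>> step_arm --targets '[[[1,-0.03,-0.03,0.3,0],[1,0,0,0.4,0],[1,0,0,0.3,0],[1,0,0,0.1,0],[1,0,0,0,0],[1,0,0,0,0]]]'

```text
time: 3.58
eef_pos: [0.5456, 0.3722, 0.0167]
tcp_rot: [-0.321, 0.947, -0.0, 0.0]
contact_force: [0.4, 0.7, 0.3]
opening: 1.003
```

>>> step_arm --targets '[[[0.3,0,0,0,0],[0.3,0,0,0,0],[0.3,0,0,0,0],[0.3,0,0,0,0],[0.3,0,0,0,0],[0.3,0,0,0,0],[0.3,0,0,0,0],[0.3,0,0,0,0]]]' --squeeze 30

```text
time: 4.25
eef_pos: [0.5465, 0.3728, 0.0184]
tcp_rot: [-0.321, 0.947, 0.0, 0.001]
contact_force: [-1.2, -0.6, 7.0]
opening: 0.301
```

```bash
python3 -c "
from h import *
go([0.5440,0.3720,0.014],127.2)
d=cam('wrist'); save(d,'pics/w3.png'); np.savez('w3.npz',**d)
"
```

```text
t 4.25 tcp [0.5465 0.3728 0.0184] jaw az 127.4 tilt 0.17 F [-1.2 -0.6  7. ] open 0.301
units tool xyz [0.062 0.023 0.109]
turn units 0.041
```

View pics/w3.png

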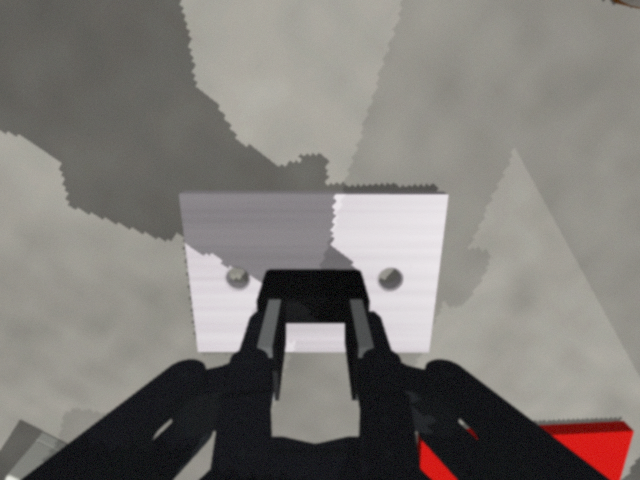

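```bash
python3 -c "
from h import *
for f,op in [('w1',1),('w2',1),('w3',.3)]:
    d=dict(np.load(f+'.npz')); 
    print(f,-d['R'].T@d['t'], d['R'].round(3).tolist())
d=dict(np.load('w3.npz')); s=get_state(); R=Rn.from_quat(s['tcp_rot']).as_matrix(); p=np.array(s['eef_pos'])
print(proj(d,[p,p+R@[0,0,-.019],p+R@[.011,.0125,0],p+R@[-.011,.0125,0],p+R@[.011,.0125,-.013],p+R@[0,0,-.1]]))
C=cloud(d)
for q in [(237,278),(390,278),(310,285),(310,300),(310,315),(270,330),(358,330),(260,305),(372,330),(300,345),(310,335)]: print(q,C[q[1],q[0]].round(4), (R.T@(C[q[1],q[0]]-p)).round(4))
im=cv2.cvtColor(d['pixels'],cv2.COLOR_RGB2BGR)[250:450,200:430].astype(float); im=255*(im/255)**.45
cv2.imwrite('pics/w3c.png',cv2.resize(im.astype(np.uint8),None,fx=3,fy=3))
t=cam('top'); save(t,'pics/t3.png')
"
```

```text
w1 [0.45663631 0.33368766 0.31732897] [[-0.606, 0.795, 0.0], [0.752, 0.573, 0.326], [0.259, 0.198, -0.945]]
w2 [0.47589296 0.3218458  0.22528749] [[-0.61, 0.793, 0.001], [0.75, 0.577, 0.324], [0.257, 0.198, -0.946]]
w3 [0.47924285 0.32195478 0.1845018 ] [[-0.609, 0.793, -0.001], [0.749, 0.575, 0.33], [0.262, 0.201, -0.944]]
[[313.7758924  290.71855421]
 [313.64271165 309.90503297]
 [339.39259349 270.4612362 ]
 [338.38272398 310.28032269]
 [341.16663311 281.95381003]
 [312.48018272 477.38296627]]
(237, 278) [5.733e-01 3.404e-01 1.000e-04] [-0.0016 -0.042   0.0183]
(390, 278) [5.224e-01 4.065e-01 3.000e-04] [-0.0013  0.0415  0.018 ]
(310, 285) [0.5408 0.3662 0.0293] [ 0.0085 -0.0017 -0.011 ]
(310, 300) [0.5418 0.3672 0.0413] [ 0.0071 -0.0016 -0.023 ]
(310, 315) [0.5472 0.3713 0.0424] [ 0.0003 -0.0016 -0.024 ]
(270, 330) [0.5479 0.3542 0.0694] [ 0.01   -0.0156 -0.051 ]
(358, 330) [0.5286 0.3792 0.0695] [ 0.0102  0.016  -0.0512]
(260, 305) [0.5563 0.3511 0.0426] [ 0.0053 -0.0231 -0.0242]
(372, 330) [0.5283 0.3869 0.0626] [ 0.0058  0.0223 -0.0443]
(300, 345) [0.5825 0.3905 0.0075] [-0.0393 -0.0077  0.011 ]
(310, 335) [0.5739 0.3911 0.0074] [-0.0329 -0.0021  0.011 ]
```

View pics/w3c.png

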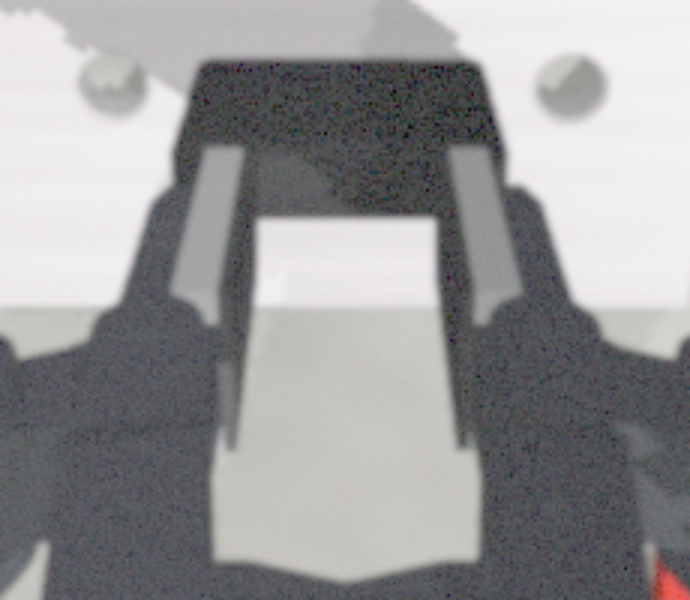

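```bash
python3 -c "
from h import *
d=dict(np.load('w3.npz')); s=get_state(); R=Rn.from_quat(s['tcp_rot']).as_matrix(); p=np.array(s['eef_pos'])
C=cloud(d)
for q in [(275,296),(275,301),(274,306),(273,312),(272,318),(270,325),(267,340),(260,340),(252,340),(255,320),(258,300)]: print(q,(R.T@(C[q[1],q[0]]-p)).round(4))
d=dict(np.load('w2.npz')); p=np.array([0.5421,0.3722,0.0586]); C=cloud(d)
print('open')
for q in [(198,318),(190,318),(195,325),(185,340),(200,335),(205,350),(175,360),(440,330)]: print(q,(R.T@(C[q[1],q[0]]-p)).round(4))
"
```

```text
(275, 296) [ 0.0083 -0.0168 -0.0216]
(275, 301) [ 0.0102 -0.016  -0.0296]
(274, 306) [ 0.0096 -0.0161 -0.0328]
(273, 312) [ 0.0102 -0.0158 -0.0385]
(272, 318) [ 0.0101 -0.0157 -0.043 ]
(270, 325) [ 0.0098 -0.016  -0.0474]
(267, 340) [ 0.0106 -0.0158 -0.0581]
(260, 340) [ 0.0102 -0.0183 -0.0575]
(252, 340) [ 0.0838  0.0005 -0.1664]
(255, 320) [ 0.0064 -0.0231 -0.0382]
(258, 300) [ 0.007  -0.0241 -0.0228]
open
(198, 318) [ 0.0104 -0.0435 -0.0441]
(190, 318) [ 0.0096 -0.047  -0.0428]
(195, 325) [ 0.0101 -0.0433 -0.0485]
(185, 340) [ 0.0092 -0.0443 -0.0568]
(200, 335) [ 0.0041 -0.0429 -0.0458]
(205, 350) [-0.0044 -0.0425 -0.0431]
(175, 360) [ 0.0094 -0.0437 -0.0681]
(440, 330) [ 0.0101  0.0452 -0.0516]
```

View pics/t3.png

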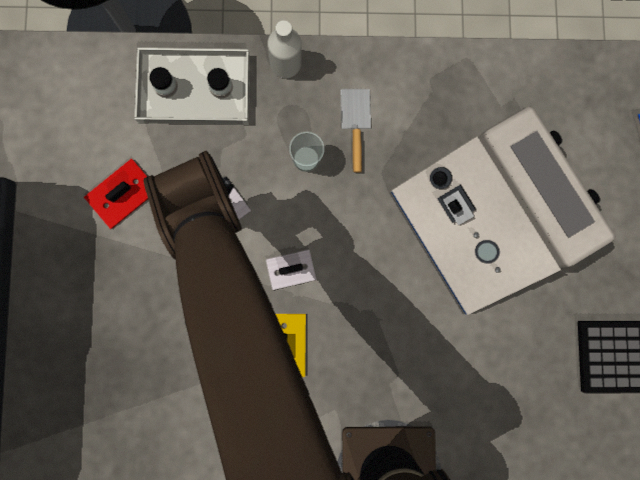

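The fingers closed on top of the bar: their real ends sit about 25 mm behind the reported TCP. I'll lift, open and measure them.

>>> step_arm --targets '[[[0.3,0,0,-0.4,0],[0.6,0,0,-0.6,0],[0.6,0,0,0,0],[0.6,0,0,0,0],[0.6,0,0,0,0]]]'

```text
time: 4.77
eef_pos: [0.545, 0.3718, 0.0558]
tcp_rot: [-0.321, 0.947, -0.0, -0.0]
contact_force: [0.3, 0.4, -0.5]
opening: 0.6
```

```bash
python3 -c "
from h import *
go([0.5440,0.3720,0.014],127.2)
d=cam('wrist'); save(d,'pics/w4.png'); np.savez('w4.npz',**d)
s=get_state(); R=Rn.from_quat(s['tcp_rot']).as_matrix(); p=np.array(s['eef_pos'])
C=cloud(d); L=(C-p)@R
m=(L[...,2]<-0.015)&(L[...,2]>-.06)&(np.abs(L[...,1])<.06)&(np.abs(L[...,0])<.03)&(d['range_z']>.05)&(C[...,2]>.048)
for sgn in (1,-1):
    k=m&(L[...,1]*sgn>0); q=L[k]; print(len(q),np.percentile(q,[1,50,99],axis=0).round(4).tolist())
print((cloud(d)[100:140,300:340,2]).mean())
"
```

```text
t 4.77 tcp [0.545  0.3718 0.0558] jaw az 127.41 tilt 0.06 F [ 0.3  0.4 -0.5] open 0.6
units tool xyz [0.014 0.019 1.044]
turn units 0.041
2100 [[-0.0118, 0.0257, -0.0597], [0.0059, 0.0278, -0.0477], [0.0103, 0.0393, -0.0293]]
2099 [[-0.0116, -0.0387, -0.0598], [0.0057, -0.0272, -0.0477], [0.0102, -0.0251, -0.0291]]
0.0006922700329185091
```

View pics/w4.png

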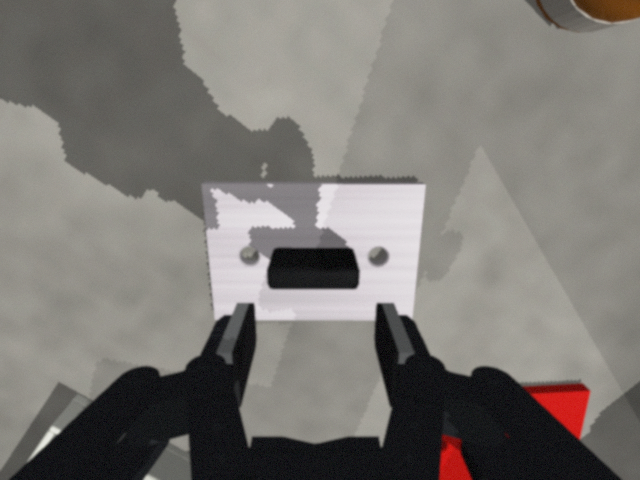

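>>> step_arm --targets '[[[0.75,0,0,0,0],[0.75,0,0,0.3,0],[0.75,0,0,0.4,0],[0.75,0,0,0.4,0],[0.75,0,0,0.3,0],[0.75,0,0,0.2,0],[0.75,0,0,0,0],[0.75,0,0,0,0]]]'

```text
time: 5.48
eef_pos: [0.545, 0.3718, -0.0084]
tcp_rot: [-0.321, 0.947, -0.0, -0.001]
contact_force: [0.5, -0.6, 0.1]
opening: 0.752
```

```bash
python3 -c "
from h import *
go([0.5450,0.3720,-0.010],127.2)
d=cam('wrist'); save(d,'pics/w5.png'); np.savez('w5.npz',**d)
"
```

```text
t 5.48 tcp [ 0.545   0.3718 -0.0084] jaw az 127.41 tilt 0.09 F [ 0.5 -0.6  0.1] open 0.752
units tool xyz [-0.002  0.004  0.04 ]
turn units 0.041
```

View pics/w5.png

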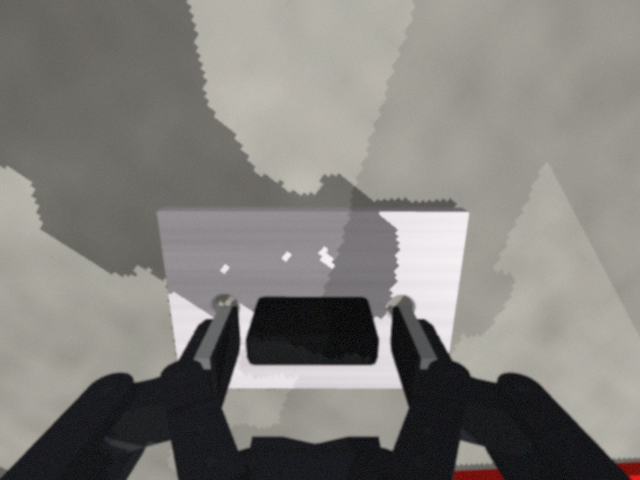

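Now the bar sits between both fingers, at (250–378, 298–365). I'll close on it.

>>> step_arm --targets '[[[0.4,0,0,0.03,0],[0.4,0,0,0,0],[0.4,0,0,0,0],[0.4,0,0,0,0],[0.4,0,0,0,0]]]' --squeeze 40

```text
time: 5.95
eef_pos: [0.5466, 0.3726, -0.0072]
tcp_rot: [-0.321, 0.947, 0.0, 0.001]
contact_force: [0.2, -0.1, 4.7]
opening: 0.573
```

>>> step_arm --targets '[[[0.4,0,0,-0.3,0],[0.4,0,0,-0.5,0],[0.4,0,0,-0.6,0],[0.4,0,0,-0.6,0],[0.4,0,0,0,0]]]'

```text
time: 6.37
eef_pos: [0.5481, 0.3735, 0.077]
tcp_rot: [-0.321, 0.947, 0.001, 0.004]
contact_force: [1.7, 0.8, -0.5]
opening: 0.575
```

```bash
python3 -c "
from h import *
go([0.5450,0.3720,-0.010],127.2)
d=cam('wrist'); save(d,'pics/w6.png'); np.savez('w6.npz',**d)
"
```

```text
t 6.37 tcp [0.5481 0.3735 0.077 ] jaw az 127.42 tilt 0.49 F [ 1.7  0.8 -0.5] open 0.575
units tool xyz [0.103 0.022 2.173]
turn units 0.044
```

View pics/w6.png

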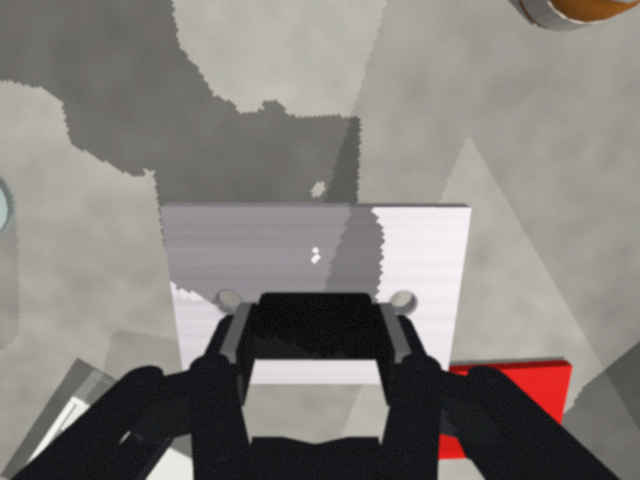

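```bash
cat >> h.py <<'E'
def plate_in_tool(d,s=None):
    s=s or get_state(); R=Rn.from_quat(s['tcp_rot']).as_matrix(); p=np.array(s['eef_pos'])
    C=cloud(d); L=(C-p)@R; im=d['pixels'].astype(int)
    m=(np.abs(L[...,0])<.075)&(np.abs(L[...,1])<.08)&(L[...,2]>-.035)&(L[...,2]<.04)&(d['range_z']>.05)&(im.min(2)>95)
    n,c,k=fitplane(L[m]); n,c=(-n,-c) if n[2]>0 else (n,c)
    return R,p,L,m,n,c,k
E
python3 -c "
from h import *
d=dict(np.load('w6.npz'))
R,p,L,m,n,c,k=plate_in_tool(d); print(n.round(4),'top at tool z',(c/n[2]).round(4),k,'tilt about y deg',np.degrees(np.arctan2(n[0],-n[2])).round(2),'about x',np.degrees(np.arctan2(n[1],-n[2])).round(2))
# rays of corners to plane in tool coordinates
RR=R; 
def hit(uv):
    K=d['mtx']; r=d['R'].T@(np.linalg.inv(K)@np.array([uv[0],uv[1],1.])); o=-d['R'].T@d['t']; r=R.T@r; o=R.T@(o-p); return o+r*(c-n@o)/(n@r)
for q in [(161,207),(471,207),(230,299),(403,300),(182,383),(450,383)]: print(q,hit(q).round(4))
q=L[(np.abs(L[...,0])<.012)&(np.abs(L[...,1])<.02)&(L[...,2]<-.04)&(L[...,2]>-.09)&(d['range_z']>.05)]; print('bar top',np.percentile(q,[2,50,98],axis=0).round(4).tolist())
"
```

```text
[ 7.e-04  4.e-04 -1.e+00] top at tool z -0.018 34302 tilt about y deg 0.04 about x 0.02
(161, 207) [ 0.0453 -0.0639 -0.018 ]
(471, 207) [ 0.0455  0.0655 -0.0179]
(230, 299) [ 0.0023 -0.0383 -0.018 ]
(403, 300) [ 0.002   0.0406 -0.018 ]
(182, 383) [-0.0445 -0.0656 -0.018 ]
(450, 383) [-0.0442  0.0677 -0.018 ]
bar top [[-0.0054, -0.0193, -0.0529], [0.0046, 0.0001, -0.0514], [0.0078, 0.0192, -0.0408]]
```

>>> step_arm --targets '[[[0.4,0,0,-0.36,0.5],[0.4,0,0,-0.36,1],[0.4,0,0,-0.36,1],[0.4,0,0,-0.36,1],[0.4,0,0,-0.36,1],[0.4,0,0,-0.36,1],[0.4,0,0,-0.36,1],[0.4,0,0,-0.36,1],[0.4,0,0,-0.36,1],[0.4,0,0,-0.36,1]]]' --squeeze 60

```text
time: 7.25
eef_pos: [0.544, 0.3713, 0.2125]
tcp_rot: [0.09, 0.996, -0.001, -0.002]
contact_force: [0.3, -0.1, -3.2]
opening: 0.573
```

>>> step_arm --targets '[[[0.4,0,0,0,1],[0.4,0,0,0,1],[0.4,0,0,0,1],[0.4,0,0,0,1],[0.4,0,0,0,1],[0.4,0,0,0,1],[0.4,0,0,0,1],[0.4,0,0,0,1],[0.4,0,0,0,1],[0.4,0,0,0,0.85]]]'

```text
time: 8.08
eef_pos: [0.544, 0.3713, 0.2117]
tcp_rot: [0.497, 0.868, -0.002, -0.002]
contact_force: [-0.6, -0.2, -2.0]
opening: 0.569
```

```bash
python3 -c "
from h import *
go([0.481,-0.231,0.215],30.6)"
```

```text
t 8.08 tcp [0.544  0.3713 0.2117] jaw az 30.42 tilt 0.33 F [-0.6 -0.2 -2. ] open 0.569
units tool xyz [-12.187  -8.983  -0.037]
turn units -0.036
```

>>> step_arm --targets '[[[0.4,-0.4,-0.3,-0.05,0],[0.4,-0.6,-0.45,0,0],[0.4,-0.6,-0.45,0,0],[0.4,-0.6,-0.45,0,0],[0.4,-0.6,-0.45,0,0],[0.4,-0.6,-0.45,0,0],[0.4,-0.6,-0.45,0,0],[0.4,-0.6,-0.45,0,0],[0.4,-0.6,-0.45,0,0],[0.4,-0.6,-0.45,0,0]]]'

```text
time: 8.92
eef_pos: [0.5121, 0.0824, 0.2144]
tcp_rot: [0.495, 0.869, -0.001, -0.002]
contact_force: [1.3, -0.1, -3.0]
opening: 0.57
```

>>> step_arm --targets '[[[0.4,-0.6,-0.45,0,0],[0.4,-0.6,-0.45,0,0],[0.4,-0.6,-0.45,0,0],[0.4,-0.6,-0.45,0,0],[0.4,-0.6,-0.45,0,0],[0.4,-0.6,-0.45,0,0],[0.4,-0.6,-0.45,0,0],[0.4,-0.6,-0.45,0,0],[0.4,-0.4,-0.3,0,0],[0.4,0,0,0,0]]]'

```text
time: 9.75
eef_pos: [0.4842, -0.1776, 0.2146]
tcp_rot: [0.497, 0.868, -0.001, -0.002]
contact_force: [-0.5, 0.2, -1.5]
opening: 0.567
```

```bash
python3 -c "
from h import *
go([0.481,-0.231,0.190],30.6)"
```

```text
t 9.75 tcp [ 0.4842 -0.1776  0.2146] jaw az 30.42 tilt 0.25 F [-0.5  0.2 -1.5] open 0.567
units tool xyz [-1.113 -0.743  0.614]
turn units -0.036
```

>>> step_arm --targets '[[[0.4,-0.4,-0.25,0,-0.04],[0.4,-0.4,-0.25,0,0],[0.4,-0.31,-0.24,0.2,0],[0.4,0,0,0.3,0],[0.4,0,0,0,0],[0.4,0,0,0,0]]]' --squeeze 30

```text
time: 10.25
eef_pos: [0.4819, -0.2261, 0.1945]
tcp_rot: [0.493, 0.87, 0.001, -0.003]
contact_force: [0.1, -0.3, -2.5]
opening: 0.566
```

```bash
python3 -c "
from h import *
go([0.481,-0.231,0.175],30.6)
d=cam('wrist'); save(d,'pics/w7.png'); np.savez('w7.npz',**d)
R,p,L,m,n,c,k=plate_in_tool(d); print(n.round(4),c,k)
"
```

```text
t 10.25 tcp [ 0.4819 -0.2261  0.1945] jaw az 30.88 tilt 0.34 F [ 0.1 -0.3 -2.5] open 0.566
units tool xyz [-0.095 -0.082  0.488]
turn units 0.055
[-0.0041  0.001  -1.    ] 0.014136289627214988 34333
```

View pics/w7.png

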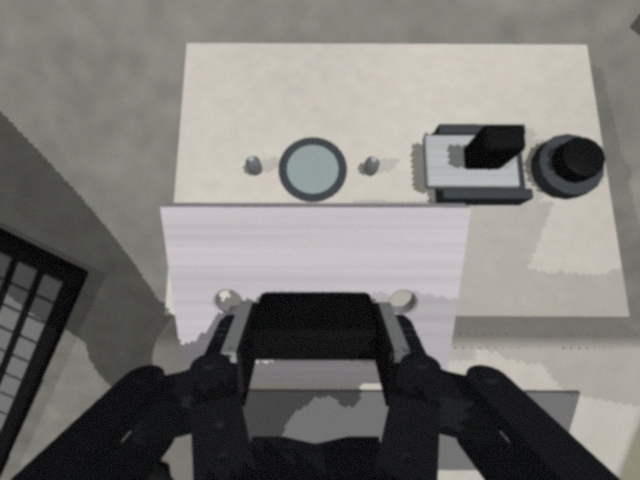

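```bash
python3 -c "
from h import *
d=dict(np.load('w7.npz'))
im=cv2.cvtColor(d['pixels'],cv2.COLOR_RGB2BGR)[130:200,235:395]; cv2.imwrite('pics/w7c.png',cv2.resize(im,None,fx=5,fy=5,interpolation=cv2.INTER_CUBIC))
C=cloud(d); m=np.zeros((480,640),np.uint8); cv2.fillPoly(m,[np.array([(192,50),(580,50),(610,200),(480,200),(182,200)])],1); m=(m>0)&(d['range_z']>.1)
n,c,k=fitplane(C[m]); print('face',n.round(4),c,k,m.sum(),np.degrees(np.arccos(n[2])),np.degrees(np.arctan2(n[1],n[0])))
R,o=seatframe(); print('old',R[:,2],R[:,2]@o)
"
```

```text
face [-0.2563  0.4315  0.8649] -0.11001709551121233 49941 61509 30.12562176353363 120.70914566135943
old [-0.25452071  0.43037101  0.8660254 ] -0.10852387638037081
```

View pics/w7c.png

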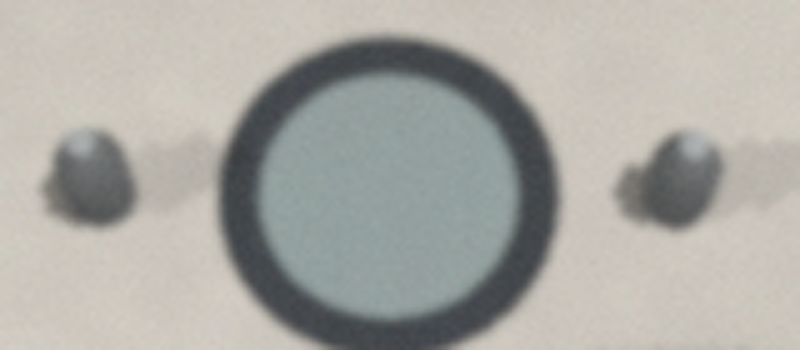

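```bash
python3 -c "
from h import *
d=dict(np.load('w7.npz')); n=np.array([-0.2563,.4315,.8649]); c=-.1100
Q=np.array([plane_pt(d,q,n,c+.018) for q in [(251.2,158.2),(373.6,158.8)]]); print(Q,np.linalg.norm(Q[0]-Q[1]),'seat',Q.mean(0)-.018*n,np.degrees(np.arctan2(*(Q[1]-Q[0])[[1,0]])))
print('disc',plane_pt(d,(312.6,168.8),n,c))
Q=np.array([plane_pt(d,q,n,c) for q in [(254.6,170.4),(370.4,170.4)]]); print('bases',Q.mean(0),np.linalg.norm(Q[0]-Q[1]))
s=get_state(); R=Rn.from_quat(s['tcp_rot']).as_matrix(); p=np.array(s['eef_pos'])
print('seat in tool', (R.T@(Q.mean(0)-p)).round(4))
"
```

```text
[[ 0.41743069 -0.19780941  0.11601601]
 [ 0.48581116 -0.15719343  0.11601614]] 0.07953330050069063 seat [ 0.45623432 -0.18526842  0.10044788] 30.709061840892293
disc [ 0.45613123 -0.18504117  0.10030258]
bases [ 0.45660224 -0.18595185  0.10089649] 0.08070051552597457
seat in tool [ 0.0478 -0.0014  0.095 ]
```

>>> step_arm --targets '[[[0.4,-0.1,-0.05,0.2,0],[0.4,0,0,0.25,0],[0.4,0.06,0,0.1,0],[0.4,0.06,0,0.1,0],[0.4,0.05,0,0.08,0],[0.4,0,0,0,0]]]'

```text
time: 10.8
eef_pos: [0.4822, -0.2292, 0.1733]
tcp_rot: [0.493, 0.87, -0.002, 0.005]
contact_force: [-3.6, -0.2, 13.0]
opening: 0.573
```

```bash
cat >> h.py <<'E'
def report(d):
    R,p,L,m,n,c,k=plate_in_tool(d); print('n tool',n.round(4),k,'tilt about tool y',np.degrees(np.arctan2(n[0],-n[2])).round(2),'about x',np.degrees(np.arctan2(n[1],-n[2])).round(2)); return R,p,L,m,n,c
E
python3 -c "
from h import *
go([0.481,-0.231,0.175],30.6)
d=cam('wrist'); save(d,'pics/w8.png'); np.savez('w8.npz',**d); report(d)
"
```

```text
t 10.8 tcp [ 0.4822 -0.2292  0.1733] jaw az 30.89 tilt 0.59 F [-3.6 -0.2 13. ] open 0.573
units tool xyz [-0.025 -0.049 -0.042]
turn units 0.057
n tool [ 0.1048  0.002  -0.9945] 34638 tilt about tool y 6.01 about x 0.12
```

>>> step_arm --targets '[[[0.4,0.04,0,0.1,0],[0.4,0.04,0,0.1,0],[0.4,0.04,0,0.1,0],[0.4,0.04,0,0.1,0],[0.4,0,0,0,0],[0.4,0,0,0,0]]]' --squeeze 25

```text
time: 11.35
eef_pos: [0.4779, -0.2219, 0.1564]
tcp_rot: [0.493, 0.87, -0.001, 0.002]
contact_force: [-5.4, 4.3, 13.7]
opening: 0.572
```

```bash
python3 -c "
from h import *
go([0.481,-0.231,0.175],30.6)
d=cam('wrist'); save(d,'pics/w9.png'); np.savez('w9.npz',**d); report(d)
"
```

```text
t 11.35 tcp [ 0.4779 -0.2219  0.1564] jaw az 30.91 tilt 0.25 F [-5.4  4.3 13.7] open 0.572
units tool xyz [-0.238 -0.05  -0.463]
turn units 0.062
n tool [ 0.4492  0.002  -0.8934] 30628 tilt about tool y 26.69 about x 0.13
```

View pics/w9.png

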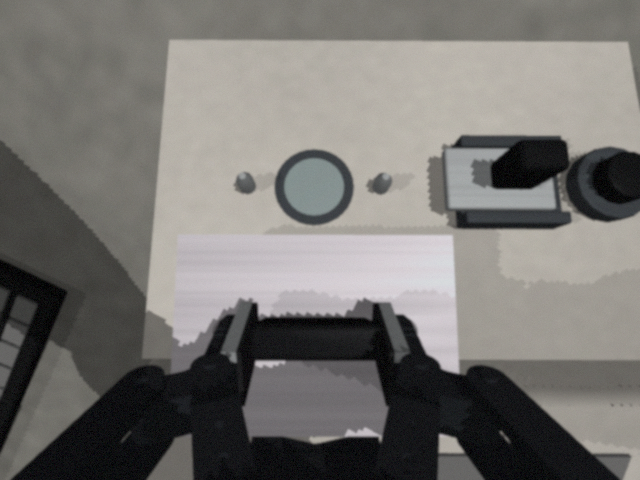

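>>> step_arm --targets '[[[0.4,0.02,0,0.07,0],[0.4,0,0,0,0],[0.4,0,0,0,0]]]'

```text
time: 11.65
eef_pos: [0.4774, -0.2212, 0.1536]
tcp_rot: [0.493, 0.87, -0.001, 0.002]
contact_force: [-5.7, 3.7, 13.8]
opening: 0.569
```

```bash
python3 -c "
from h import *
go([0.481,-0.231,0.175],30.6)
d=cam('wrist'); report(d)
"
```

```text
t 11.65 tcp [ 0.4774 -0.2212  0.1536] jaw az 30.92 tilt 0.24 F [-5.7  3.7 13.8] open 0.569
units tool xyz [-0.259 -0.05  -0.534]
turn units 0.064
n tool [ 0.4999  0.0022 -0.8661] 28115 tilt about tool y 29.99 about x 0.15
```

>>> step_arm --targets '[[[0.4,0,0,0,0],[0.4,0,0,0,0],[0.4,0.2,0,-0.3,0],[0.4,0.2,0,-0.2,0],[0.4,0,0,0,0],[0.4,0,0,0,0]]]' --squeeze 70

```text
time: 12.2
eef_pos: [0.4681, -0.2063, 0.1693]
tcp_rot: [0.493, 0.87, -0.0, 0.0]
contact_force: [-0.6, -0.6, -2.3]
opening: 0.571
```

```bash
python3 -c "
from h import *
go([0.481,-0.231,0.175],30.6)
d=cam('wrist'); save(d,'pics/w10.png'); np.savez('w10.npz',**d); report(d)
"
```

```text
t 12.2 tcp [ 0.4681 -0.2063  0.1693] jaw az 30.9 tilt 0.04 F [-0.6 -0.6 -2.3] open 0.571
units tool xyz [-0.695 -0.04  -0.143]
turn units 0.059
n tool [ 0.4852  0.0013 -0.8744] 28564 tilt about tool y 29.03 about x 0.08
```

View pics/w10.png

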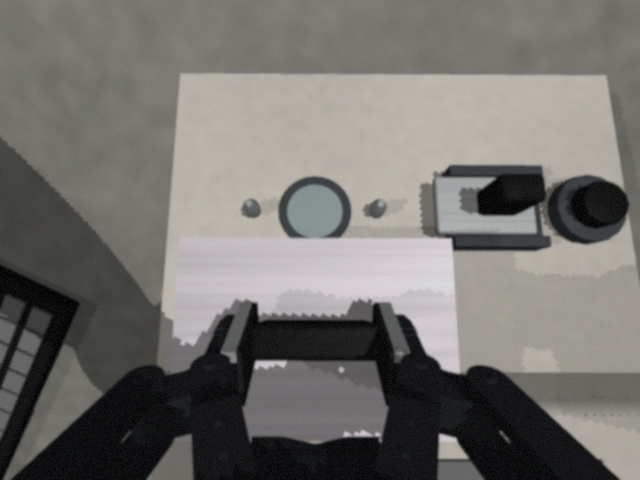

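```bash
cat >> h.py <<'E'
def plate_mid(d,R,p,n,c,pxs,off=0.045):
    K=d['mtx']; o=R.T@(-d['R'].T@d['t']-p)
    H=[]
    for uv in pxs:
        r=R.T@(d['R'].T@(np.linalg.inv(K)@np.array([uv[0],uv[1],1.]))); H.append(o+r*(c-n@o)/(n@r))
    H=np.array(H); e=H[1]-H[0]; w=np.linalg.norm(e); e/=w; up=np.cross(n,e); up*=-np.sign(up[0]) # toward -tool x (upslope)
    mid=H.mean(0)+up*off-n*.008
    print('edge len',w.round(4),'edge dir in tool',e.round(4),'underside mid in tool',mid.round(4)); return mid,e,up
E
python3 -c "
from h import *
d=dict(np.load('w10.npz'))
def crop(b,f,k):
    im=cv2.cvtColor(d['pixels'],cv2.COLOR_RGB2BGR)[b[1]:b[3],b[0]:b[2]]; cv2.imwrite(f,cv2.resize(im,None,fx=k,fy=k,interpolation=cv2.INTER_CUBIC))
crop((165,185,465,250),'pics/w10c.png',2.6)
# edge of plate: row gradient
g=d['pixels'].astype(int).mean(2)
for u in (190,230,315,380,440): print(u,g[230:246,u].round(0).tolist())
for v in (245,260): print(v,g[v,170:186].round(0).tolist(),g[v,446:462].round(0).tolist())
"
```

```text
190 [181.0, 180.0, 180.0, 182.0, 180.0, 182.0, 184.0, 185.0, 190.0, 191.0, 191.0, 190.0, 191.0, 190.0, 188.0, 191.0]
230 [182.0, 183.0, 182.0, 180.0, 183.0, 182.0, 183.0, 187.0, 190.0, 194.0, 193.0, 194.0, 194.0, 193.0, 195.0, 193.0]
315 [144.0, 145.0, 145.0, 145.0, 144.0, 143.0, 148.0, 157.0, 178.0, 194.0, 197.0, 199.0, 200.0, 198.0, 197.0, 192.0]
380 [160.0, 162.0, 162.0, 161.0, 161.0, 160.0, 163.0, 170.0, 185.0, 199.0, 200.0, 202.0, 202.0, 202.0, 201.0, 199.0]
440 [149.0, 137.0, 118.0, 97.0, 79.0, 81.0, 94.0, 120.0, 161.0, 196.0, 208.0, 208.0, 207.0, 209.0, 205.0, 210.0]
245 [177.0, 177.0, 178.0, 177.0, 178.0, 181.0, 182.0, 181.0, 186.0, 188.0, 188.0, 188.0, 187.0, 188.0, 189.0, 189.0] [208.0, 205.0, 206.0, 205.0, 198.0, 173.0, 124.0, 69.0, 35.0, 35.0, 47.0, 50.0, 53.0, 57.0, 51.0, 55.0]
260 [179.0, 183.0, 183.0, 182.0, 183.0, 180.0, 183.0, 183.0, 185.0, 184.0, 188.0, 184.0, 184.0, 184.0, 186.0, 185.0] [216.0, 215.0, 215.0, 215.0, 214.0, 211.0, 202.0, 181.0, 166.0, 158.0, 162.0, 160.0, 160.0, 158.0, 162.0, 160.0]
```

View pics/w10c.png

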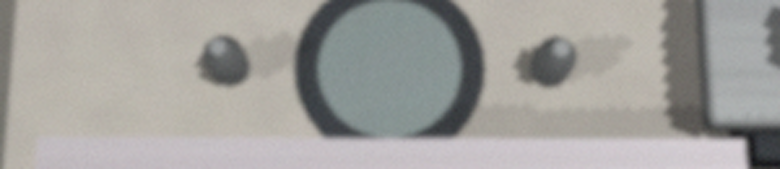

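```bash
python3 -c "
from h import *
d=dict(np.load('w10.npz')); R,p,L,m,n,c=report(d)
mid,e,up=plate_mid(d,R,p,n,c,[(178.5,238),(452,238)])
print('plate mid world',(p+R@mid).round(4),'e az',np.degrees(np.arctan2(*(R@e)[[1,0]])))
C=cloud(d); mm=np.zeros((480,640),np.uint8); cv2.fillPoly(mm,[np.array([(187,80),(600,80),(625,235),(182,230)])],1); mm=(mm>0)&(d['range_z']>.1)
nf,cf,k=fitplane(C[mm]); print('face',nf.round(4),cf,np.degrees(np.arccos(nf[2])))
Q=np.array([plane_pt(d,q,nf,cf+.018) for q in [(248.5,202.2),(380.4,203.2)]]); seat=Q.mean(0)-.018*nf; print(np.linalg.norm(Q[0]-Q[1]),'seat',seat.round(4),'az',np.degrees(np.arctan2(*(Q[1]-Q[0])[[1,0]])))
Rs,_=seatframe(); rel=Rs.T@(p+R@mid-seat); print('plate mid in seat',rel.round(4))
# depth-based edge row: check pin tip depth
for q in [(248,203),(381,203),(315,242),(185,242),(445,242)]: print(q,(Rs.T@(C[q[1],q[0]]-seat)).round(4))
"
```

```text
n tool [ 0.4852  0.0013 -0.8744] 28564 tilt about tool y 29.03 about x 0.08
edge len 0.1304 edge dir in tool [0.0012 1.     0.0021] underside mid in tool [-0.0147  0.0013 -0.0142]
plate mid world [ 0.4766 -0.2183  0.1829] e az 30.951906782211612
face [-0.2563  0.4315  0.8649] -0.1099821066943184 30.125391150921725
0.07987982616800697 seat [ 0.456  -0.1851  0.1003] az 30.57061095007227
plate mid in seat [0.0751 0.0008 0.052 ]
(248, 203) [ 0.0005 -0.0402  0.0181]
(381, 203) [-0.0001  0.0403  0.0181]
(315, 242) [0.0322 0.0004 0.0608]
(185, 242) [ 0.0325 -0.0616  0.0602]
(445, 242) [0.0319 0.0622 0.0611]
```

>>> step_arm --targets '[[[0.4,0.2,-0.02,0.2,0.06],[0.4,0.3,0,0.3,0],[0.4,0.3,0,0.4,0],[0.4,0.3,0,0.4,0],[0.4,0.2,0,0.2,0],[0.4,0,0,0,0],[0.4,0,0,0,0],[0.4,0,0,0,0]]]'

```text
time: 12.92
eef_pos: [0.4419, -0.1631, 0.1102]
tcp_rot: [0.496, 0.868, -0.0, 0.001]
contact_force: [-0.3, -0.7, -2.7]
opening: 0.567
```

```bash
python3 -c "
from h import *
go([0.481,-0.231,0.175],30.6)
d=cam('wrist'); save(d,'pics/w11.png'); np.savez('w11.npz',**d)
R,p,L,m,n,c=report(d)
d=cam('scene'); save(d,'pics/s11.png'); np.savez('s11.npz',**d)
"
```

```text
t 12.92 tcp [ 0.4419 -0.1631  0.1102] jaw az 30.55 tilt 0.12 F [-0.3 -0.7 -2.7] open 0.567
units tool xyz [-1.962 -0.019 -1.617]
turn units -0.01
n tool [ 0.484   0.0023 -0.8751] 29528 tilt about tool y 28.94 about x 0.15
```

View pics/w11.png

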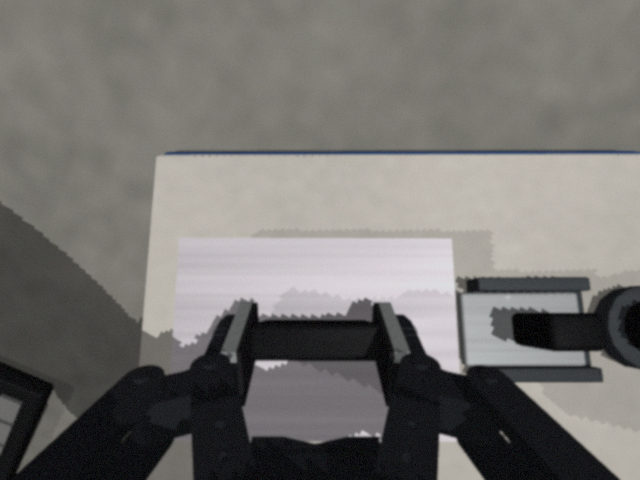

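View pics/s11.png

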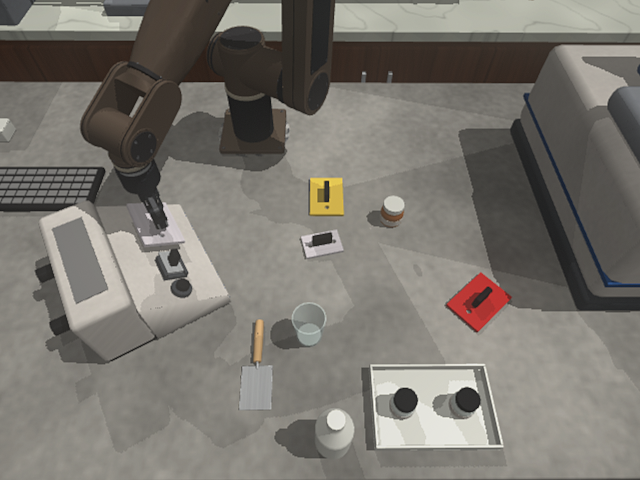

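```bash
cat >> h.py <<'E'
SEAT=np.array([0.456,-0.1851,0.1003])
def rel(mid,R,p):
    Rs,_=seatframe(); q=Rs.T@(p+R@mid-SEAT); print('plate underside mid in seat mm',(q*1000).round(1)); return q
def seatmove(dx,dy,dz):
    c,s=np.cos(np.pi/6),.5; print('tool units x,y,z',np.round([-(dx*c-dz*s)/40,dy/40,-(dx*s+dz*c)/40],3))
E
python3 -c "
from h import *
d=dict(np.load('w11.npz')); R,p,L,m,n,c=report(d)
g=d['pixels'].astype(int).mean(2)
for u in (200,315,400): print(u,g[230:246,u].round(0).tolist())
for v in (245,260): print(v,g[v,170:186].round(0).tolist(),g[v,446:462].round(0).tolist())
mid,e,up=plate_mid(d,R,p,n,c,[(177.5,238),(452,238)]); q=rel(mid,R,p)*1000
print('az',np.degrees(np.arctan2(*(R@e)[[1,0]])))
seatmove(-q[0],-q[1],14-q[2]); seatmove(0,0,-8)
"
```

```text
n tool [ 0.4839  0.0023 -0.8751] 29605 tilt about tool y 28.94 about x 0.15
200 [180.0, 177.0, 180.0, 177.0, 175.0, 178.0, 176.0, 184.0, 190.0, 193.0, 196.0, 194.0, 199.0, 196.0, 196.0, 196.0]
315 [172.0, 167.0, 161.0, 161.0, 161.0, 160.0, 166.0, 175.0, 188.0, 200.0, 201.0, 199.0, 204.0, 203.0, 200.0, 201.0]
400 [175.0, 172.0, 167.0, 165.0, 164.0, 166.0, 165.0, 173.0, 191.0, 204.0, 206.0, 205.0, 206.0, 207.0, 207.0, 208.0]
245 [179.0, 180.0, 182.0, 182.0, 183.0, 181.0, 184.0, 181.0, 185.0, 191.0, 193.0, 191.0, 192.0, 191.0, 191.0, 192.0] [213.0, 211.0, 212.0, 211.0, 208.0, 201.0, 185.0, 173.0, 168.0, 167.0, 167.0, 168.0, 166.0, 168.0, 169.0, 170.0]
260 [181.0, 181.0, 178.0, 180.0, 181.0, 183.0, 182.0, 182.0, 186.0, 189.0, 186.0, 189.0, 188.0, 188.0, 189.0, 189.0] [219.0, 218.0, 218.0, 220.0, 219.0, 217.0, 205.0, 184.0, 172.0, 169.0, 170.0, 169.0, 167.0, 168.0, 166.0, 167.0]
edge len 0.1309 edge dir in tool [0.0012 1.     0.0033] underside mid in tool [-0.0142  0.0008 -0.0132]
plate underside mid in seat mm [ 1.8 -0.1 26.2]
az 30.601435014822496
tool units x,y,z [-0.112  0.003  0.286]
tool units x,y,z [-0.1    0.     0.173]
```

>>> step_arm --targets '[[[0.4,-0.04,0,0.1,0],[0.4,-0.04,0,0.1,0],[0.4,-0.03,0,0.09,0],[0.4,0,0,0,0],[0.4,0,0,0,0]]]'

```text
time: 13.43
eef_pos: [0.4431, -0.1662, 0.0974]
tcp_rot: [0.496, 0.868, 0.0, -0.0]
contact_force: [0.7, -0.4, -2.2]
opening: 0.571
```

```bash
python3 -c "
from h import *
d=cam('wrist'); save(d,'pics/w12.png'); np.savez('w12.npz',**d); R,p,L,m,n,c=report(d)
go(p)
mid,e,up=plate_mid(d,R,p,n,c,[(177.5,238),(452,238)]); q=rel(mid,R,p)*1000
for mm in ([-.0147,.0011,-.0142],[-.0142,.0008,-.0132]): rel(np.array(mm),R,p)
"
```

```text
n tool [ 0.4845  0.0019 -0.8748] 29156 tilt about tool y 28.98 about x 0.12
t 13.48 tcp [ 0.4431 -0.1662  0.0975] jaw az 30.54 tilt 0.04 F [ 0.7  0.4 -1.7] open 0.57
units tool xyz [0. 0. 0.]
edge len 0.1309 edge dir in tool [9.0e-04 1.0e+00 2.7e-03] underside mid in tool [-0.0147  0.0008 -0.0135]
plate underside mid in seat mm [-1.7 -0.6 13.3]
plate underside mid in seat mm [-1.4 -0.4 13.9]
plate underside mid in seat mm [-2.3 -0.7 13.3]
```

>>> step_arm --targets '[[[0.4,-0.04,0.015,-0.02,0],[0.4,-0.03,0,0.05,0],[0.4,-0.03,0,0.05,0],[0.4,-0.02,0,0.03,0],[0.4,0,0,0,0],[0.4,0,0,0,0]]]'

```text
time: 13.98
eef_pos: [0.4461, -0.17, 0.0931]
tcp_rot: [0.496, 0.868, 0.0, -0.0]
contact_force: [0.5, 0.0, -2.1]
opening: 0.575
```

```bash
python3 -c "
from h import *
d=cam('wrist'); save(d,'pics/w13.png'); np.savez('w13.npz',**d); R,p,L,m,n,c=report(d)
go(p)
mid,e,up=plate_mid(d,R,p,n,c,[(177.5,238),(452,238)]); q=rel(mid,R,p)*1000
for mm in ([-.0147,.0011,-.0142],[-.0142,.0008,-.0132]): rel(np.array(mm),R,p)
"
```

```text
n tool [ 4.854e-01 -1.000e-04 -8.743e-01] 29731 tilt about tool y 29.04 about x -0.01
t 14.03 tcp [ 0.4461 -0.17    0.0932] jaw az 30.55 tilt 0.02 F [-0.6  0.2 -2. ] open 0.572
units tool xyz [0. 0. 0.]
edge len 0.1309 edge dir in tool [1.6e-03 1.0e+00 8.0e-04] underside mid in tool [-0.0146  0.0008 -0.0136]
plate underside mid in seat mm [ 0.2 -0.   7.4]
plate underside mid in seat mm [0.7 0.3 7.9]
plate underside mid in seat mm [-0.3 -0.   7.2]
```

View pics/w13.png

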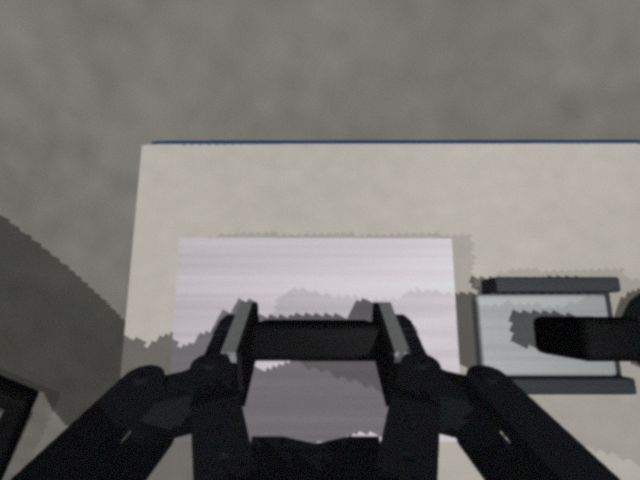

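>>> step_arm --targets '[[[0.4,-0.02,0,0.04,0],[0.4,-0.02,0,0.04,0],[0.4,-0.02,0,0.03,0],[0.4,0,0,0,0],[0.4,0,0,0,0]]]'

```text
time: 14.45
eef_pos: [0.4473, -0.1721, 0.0888]
tcp_rot: [0.496, 0.868, -0.0, -0.0]
contact_force: [1.0, 0.2, -3.0]
opening: 0.57
```

```bash
python3 -c "
from h import *
d=cam('wrist'); save(d,'pics/w14.png'); np.savez('w14.npz',**d); R,p,L,m,n,c=report(d)
go(p)
mid,e,up=plate_mid(d,R,p,n,c,[(177.5,238),(452,238)]); q=rel(mid,R,p)*1000
"
```

```text
n tool [ 5.826e-01 -2.000e-04 -8.128e-01] 35602 tilt about tool y 35.63 about x -0.02
t 14.5 tcp [ 0.4474 -0.1721  0.0889] jaw az 30.55 tilt 0.01 F [ 0.3  0.3 -2.1] open 0.569
units tool xyz [0. 0. 0.]
edge len 0.1372 edge dir in tool [1.6e-03 1.0e+00 8.0e-04] underside mid in tool [-0.0153  0.0008 -0.0105]
plate underside mid in seat mm [-0.7 -0.  -0.7]
```

>>> step_arm --targets '[[[0.4,-0.02,0,0.035,0],[0.4,-0.02,0,0.035,0],[0.4,-0.01,0,0.02,0],[0.4,0,0,0,0],[0.4,0,0,0,0]]]'

```text
time: 14.92
eef_pos: [0.4479, -0.1729, 0.0869]
tcp_rot: [0.495, 0.869, 0.0, -0.002]
contact_force: [-9.2, 5.0, 8.8]
opening: 0.568
```

```bash
python3 -c "
from h import *
d=cam('wrist'); save(d,'pics/w15.png'); np.savez('w15.npz',**d)
s=get_state(); R=Rn.from_quat(s['tcp_rot']).as_matrix(); p=np.array(s['eef_pos']); go(p); rel(np.array([-.0146,.0008,-.0137]),R,p)
C=cloud(d); Rs,_=seatframe(); S=(C-SEAT)@Rs
for q in [(190,245),(315,245),(440,245),(200,300),(430,300),(315,400),(120,250),(315,200),(500,335)]: print(q,(S[q[1],q[0]]*1000).round(1))
"
```

```text
t 14.97 tcp [ 0.448  -0.1729  0.0869] jaw az 30.61 tilt 0.17 F [-8.2  5.3  9.1] open 0.573
units tool xyz [0. 0. 0.]
plate underside mid in seat mm [0.2 0.1 0.2]
(190, 245) [-41.3 -59.6   8.1]
(315, 245) [-41.5   0.2   8. ]
(440, 245) [-41.5  59.8   8.4]
(200, 300) [-15.4 -53.4   7.4]
(430, 300) [-15.6  53.7   7.9]
(315, 400) [28.3  0.3  7.6]
(120, 250) [ -54.2 -141.5  -83.2]
(315, 200) [-66.4   0.1  -0.1]
(500, 335) [-0.3 80.7 16.3]
```

View pics/w15.png

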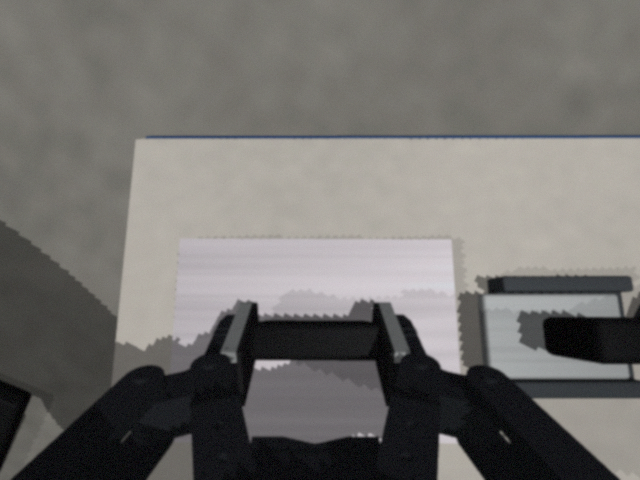

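>>> step_arm --targets '[[[0.4,0,0,-0.03,0],[0.62,0,0,0,0],[0.66,0,0,0,0],[0.66,0,0,0,0],[0.66,0,0,0,0]]]' --squeeze 30

```text
time: 15.38
eef_pos: [0.4487, -0.1741, 0.0867]
tcp_rot: [0.496, 0.868, -0.0, 0.0]
contact_force: [-0.5, 0.6, 0.0]
opening: 0.658
```

>>> step_arm --targets '[[[0.66,0,0,-0.1,0],[0.66,0,0,-0.3,0],[0.66,0,0,-0.6,0],[0.66,0,0,-0.8,0],[0.3,0,0,-0.8,0],[0.0,0,0,0,0],[0.0,0,0,0,0]]]'

```text
time: 15.97
eef_pos: [0.4499, -0.1748, 0.1934]
tcp_rot: [0.496, 0.868, -0.0, 0.003]
contact_force: [-0.5, 0.1, -0.6]
opening: 0.242
```

```bash
python3 -c "
from h import *
d=cam('wrist'); save(d,'pics/w16.png'); np.savez('w16.npz',**d)
s=get_state(); p=np.array(s['eef_pos']); go(p)
C=cloud(d); Rs,_=seatframe(); S=(C-SEAT)@Rs
m=(np.abs(S[...,0])<.04)&(np.abs(S[...,1])<.06)&(np.abs(S[...,2]-.008)<.006)&(d['range_z']>.1)
n,c,k=fitplane(S[m],tol=.002); print('plate top plane in seat',n.round(4),c.round(4),k)
"
```

```text
t 16.02 tcp [ 0.4487 -0.174   0.1912] jaw az 30.56 tilt 0.09 F [ 0.2 -0.1 -0.2] open 0.153
units tool xyz [0. 0. 0.]
plate top plane in seat [-0.    -0.001  1.   ] 0.0079 15243
```

View pics/w16.png

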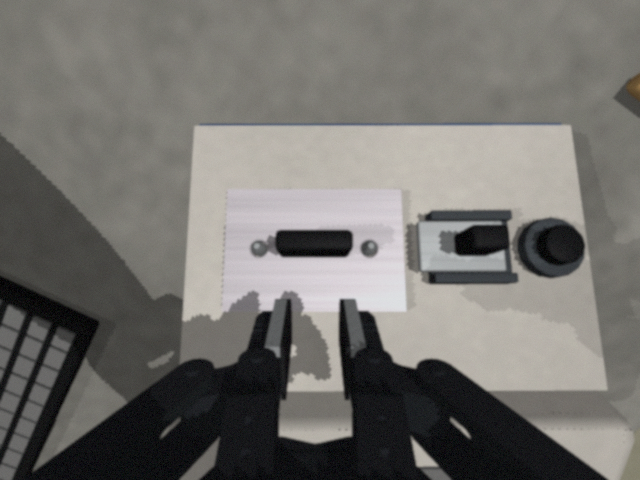

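>>> step_arm --targets '[[[0,0,0,0,0],[0,0,0,0,0],[0,0,0,0,0],[0,0,0,0,0]]]'

```text
time: 16.35
eef_pos: [0.4479, -0.1735, 0.1893]
tcp_rot: [0.496, 0.868, 0.0, -0.001]
contact_force: [-0.2, -0.6, 0.1]
opening: 0.005
```

```bash
python3 -c "
from h import *
d=cam('wrist'); save(d,'pics/w17.png'); np.savez('w17.npz',**d)
s=get_state(); p=np.array(s['eef_pos']); R=Rn.from_quat(s['tcp_rot']).as_matrix(); go(p)
C=cloud(d); L=(C-p)@R; Rs,_=seatframe(); S=(C-SEAT)@Rs
m=(L[...,2]<0)&(L[...,2]>-.06)&(np.abs(L[...,1])<.05)&(np.abs(L[...,0])<.02)&(d['range_z']>.05)
q=L[m]; print('fingers',len(q),np.percentile(q,[1,50,99],axis=0).round(4).tolist(), q[q[:,2]>-.045].min(0).round(4),q[q[:,2]>-.045].max(0).round(4))
im=d['pixels'].astype(int).max(2)
k=(S[...,2]>.03)&(S[...,2]<.06)&(np.abs(S[...,0])<.03)&(S[...,1]>.08)&(S[...,1]<.2)&(d['range_z']>.1); print('tab',k.sum(),np.percentile(S[k],[2,50,98],axis=0).round(4).tolist()); k2=k&(S[...,2]>.047);print('tab top',np.percentile(S[k2],[3,50,97],axis=0).round(4).tolist())
k=(S[...,2]>.018)&(S[...,2]<.03)&(np.abs(S[...,0])<.03)&(S[...,1]>.15)&(S[...,1]<.2)&(d['range_z']>.1); print('button',np.percentile(S[k],[2,50,98],axis=0).round(4).tolist(),S[k].mean(0).round(4))
"
```

```text
t 16.4 tcp [ 0.448  -0.1735  0.1895] jaw az 30.55 tilt 0.11 F [0.2 0.3 0. ] open 0.0
units tool xyz [0. 0. 0.]
fingers 2921 [[0.0067, -0.0126, -0.0597], [0.0111, 0.0005, -0.0455], [0.0123, 0.0139, -0.0272]] [ 0.0063 -0.013  -0.045 ] [ 0.0125  0.0142 -0.0257]
tab 1369 [[-0.0074, 0.097, 0.0312], [0.0014, 0.1055, 0.0492], [0.008, 0.1193, 0.0511]]
tab top [[-0.0073, 0.0977, 0.0475], [0.0003, 0.1082, 0.0497], [0.0074, 0.1193, 0.0511]]
button [[-0.0124, 0.1591, 0.0186], [0.0005, 0.1703, 0.0237], [0.0125, 0.1837, 0.0253]] [0.0004 0.1705 0.0234]
```

View pics/w17.png

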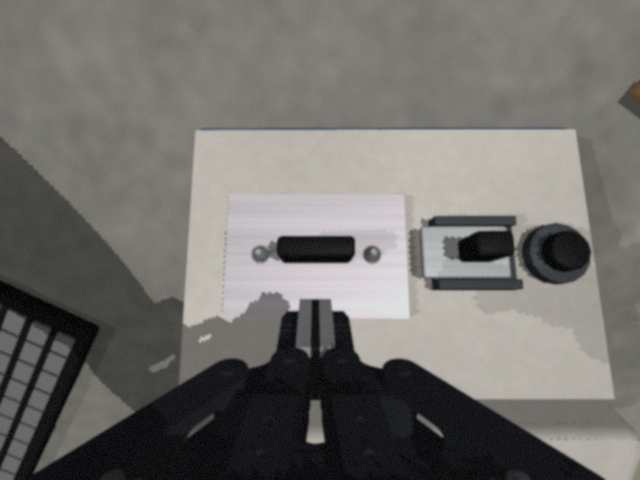

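```bash
cat >> h.py <<'E'
TIP=0.0265
def tipgo(x,y,z,yaw=30.6):
    Rs,_=seatframe(); t=SEAT+Rs@np.array([x,y,z])-[0,0,TIP]; go(t,yaw)
    s=get_state(); q=Rs.T@(np.array(s['eef_pos'])+[0,0,TIP]-SEAT); print('tip in seat mm',(q*1000).round(1))
E
python3 -c "
from h import *
tipgo(0,.141,.075); tipgo(0,.141,.036)"
```

```text
t 16.4 tcp [ 0.448  -0.1735  0.1895] jaw az 30.55 tilt 0.11 F [0.2 0.3 0. ] open 0.0
units tool xyz [0.588 3.55  1.268]
turn units -0.009
tip in seat mm [ 45.7  -1.  107.2]
t 16.4 tcp [ 0.448  -0.1735  0.1895] jaw az 30.55 tilt 0.11 F [0.2 0.3 0. ] open 0.0
units tool xyz [0.099 3.551 2.111]
turn units -0.009
tip in seat mm [ 45.7  -1.  107.2]
```

>>> step_arm --targets '[[[0,0.05,0.5,0,0],[0,0.05,0.7,0,0],[0,0,0.75,0.2,0],[0,0,0.8,0.2,0],[0,0,0.8,0.2,0],[0,0,0,0.6,0],[0,0,0,0.3,0],[0,0,0,0,0],[0,0,0,0,0]]]'

```text
time: 17.15
eef_pos: [0.5673, -0.0981, 0.1292]
tcp_rot: [0.496, 0.868, -0.0, -0.002]
contact_force: [0.0, 0.0, 0.2]
opening: -0.0
```

```bash
python3 -c "
from h import *
tipgo(0,.141,.036)"
```

```text
t 17.15 tcp [ 0.5673 -0.0981  0.1292] jaw az 30.53 tilt 0.2 F [0.  0.  0.2] open -0.0
units tool xyz [-0.007  0.024  0.606]
turn units -0.014
tip in seat mm [ 11.9 140.1  57.1]
```

>>> step_arm --targets '[[[0,0,0.02,0.25,0],[0,0,0,0.25,0],[0,0,0,0.1,0],[0,0,0,0,0],[0,0,0,0,0]]]'

```text
time: 17.57
eef_pos: [0.5691, -0.0979, 0.1063]
tcp_rot: [0.496, 0.868, -0.0, -0.0]
contact_force: [-0.7, 1.1, 0.1]
opening: -0.001
```

```bash
python3 -c "
from h import *
tipgo(0,.141,.036)
d=cam('wrist'); save(d,'pics/w18.png')"
```

```text
t 17.57 tcp [ 0.5691 -0.0979  0.1063] jaw az 30.54 tilt 0.03 F [-0.7  1.1  0.1] open -0.001
units tool xyz [ 0.012 -0.018  0.034]
turn units -0.013
tip in seat mm [  1.1 141.7  36.9]
```

View pics/w18.png

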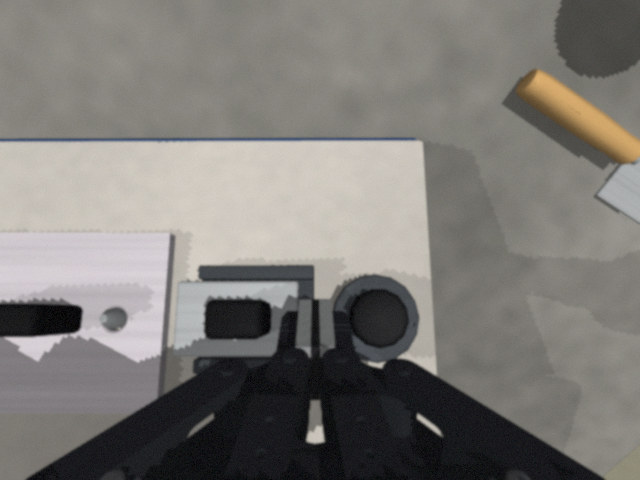

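>>> step_arm --targets '[[[0,0,-0.1,0.02,0],[0,0,-0.1,0,0],[0,0,-0.08,0,0],[0,0,-0.08,0,0],[0,0,-0.05,0,0],[0,0,0,0,0]]]'

```text
time: 18.12
eef_pos: [0.5605, -0.1035, 0.1068]
tcp_rot: [0.497, 0.868, 0.006, 0.006]
contact_force: [15.9, 9.1, -6.6]
opening: -0.002
```

```bash
python3 -c "
from h import *
tipgo(0,.105,.036)"
```

```text
t 18.12 tcp [ 0.5605 -0.1035  0.1068] jaw az 30.35 tilt 0.98 F [15.9  9.1 -6.6] open -0.002
units tool xyz [ 0.021 -0.662  0.034]
turn units -0.049
tip in seat mm [  1.7 131.5  37.1]
```

>>> step_arm --targets '[[[0,0,0.3,0,0],[0,0.05,0.3,-0.1,0],[0,0.1,0.4,0,0],[0,0.05,0.14,0.03,0],[0,0,0,0,0],[0,0,0,0,0]]]'

```text
time: 18.62
eef_pos: [0.59, -0.0759, 0.1083]
tcp_rot: [0.495, 0.869, -0.0, -0.0]
contact_force: [0.6, -0.3, -0.2]
opening: -0.002
```

```bash
python3 -c "
from h import *
tipgo(-0.006,.1705,.032)
seatmove(0,0,-12)"
```

```text
t 18.62 tcp [ 0.59   -0.0759  0.1083] jaw az 30.61 tilt 0.08 F [ 0.6 -0.3 -0.2] open -0.002
units tool xyz [-0.114 -0.011  0.244]
turn units 0.002
tip in seat mm [ -5.1 170.9  42.7]
tool units x,y,z [-0.15  0.    0.26]
```

>>> step_arm --targets '[[[0,-0.05,-0.01,0.1,0],[0,-0.05,0,0.12,0],[0,-0.04,0,0.07,0],[0,-0.04,0,0.07,0],[0,-0.04,0,0.07,0],[0,-0.03,0,0.05,0],[0,0,0,0,0]]]'

```text
time: 19.2
eef_pos: [0.5943, -0.0846, 0.0898]
tcp_rot: [0.496, 0.868, -0.0, -0.002]
contact_force: [-5.3, 1.4, 5.3]
opening: -0.003
```

```bash
python3 -c "
from h import *
tipgo(-0.006,.1705,.0215)"
```

```text
t 19.2 tcp [ 0.5943 -0.0846  0.0898] jaw az 30.54 tilt 0.2 F [-5.3  1.4  5.3] open -0.003
units tool xyz [-0.003  0.008  0.01 ]
turn units -0.012
tip in seat mm [ -5.9 170.2  21.9]
```

>>> step_arm --targets '[[[0,-0.025,0,0.045,0],[0,-0.025,0,0.045,0],[0,0,0,0,0],[0,0,0,0,0]]]'

```text
time: 19.53
eef_pos: [0.5944, -0.0848, 0.0893]
tcp_rot: [0.496, 0.868, 0.0, -0.004]
contact_force: [-14.6, 7.0, 21.3]
opening: 0.001
```

```bash
python3 -c "
from h import *
tipgo(-0.006,.1705,.0215)
d=cam('wrist'); save(d,'pics/w19.png')"
```

```text
t 19.53 tcp [ 0.5944 -0.0848  0.0893] jaw az 30.56 tilt 0.45 F [-14.6   7.   21.3] open 0.001
units tool xyz [ 0.002  0.007 -0.002]
turn units -0.008
tip in seat mm [ -6.  170.2  21.4]
```

View pics/w19.png

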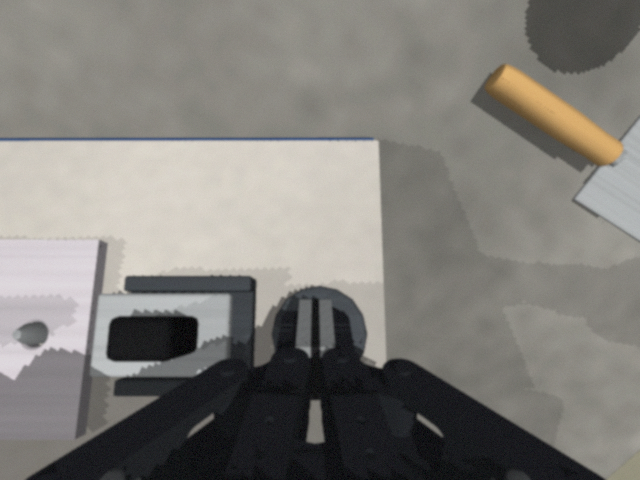

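>>> step_arm --targets '[[[0,0.08,0,-0.15,0],[0,0.1,0,-0.2,0],[0,0.1,0,-0.2,0],[0,0,0,0,0],[0,0,0,0,0]]]'

```text
time: 20.0
eef_pos: [0.5912, -0.0771, 0.1083]
tcp_rot: [0.496, 0.868, 0.0, 0.001]
contact_force: [-0.4, -0.1, -0.4]
opening: -0.001
```

```bash
python3 -c "
from h import *
tipgo(0.0,.142,.036)"
```

```text
t 20.0 tcp [ 0.5912 -0.0771  0.1083] jaw az 30.57 tilt 0.14 F [-0.4 -0.1 -0.4] open -0.001
units tool xyz [-0.153 -0.734  0.081]
turn units -0.007
tip in seat mm [ -3.7 171.3  41.9]
```

>>> step_arm --targets '[[[0,-0.05,-0.2,0,0],[0,-0.05,-0.3,0,0],[0,-0.05,-0.23,0.08,0],[0,0,-0.1,0,0],[0,0,-0.15,0,0],[0,0,-0.15,0,0],[0,0,-0.15,0,0],[0,0,0,0,0]]]'

```text
time: 20.67
eef_pos: [0.5486, -0.1086, 0.1045]
tcp_rot: [0.496, 0.868, -0.0, -0.0]
contact_force: [-0.0, 0.0, 0.4]
opening: -0.001
```

```bash
python3 -c "
from h import *
tipgo(0.0,.105,.036)"
```

```text
t 20.67 tcp [ 0.5486 -0.1086  0.1045] jaw az 30.53 tilt 0.04 F [-0.   0.   0.4] open -0.001
units tool xyz [-0.018 -0.341 -0.012]
turn units -0.014
tip in seat mm [ -0.8 118.6  35.9]
```

>>> step_arm --targets '[[[0,-0.02,-0.12,0,0],[0,0,-0.1,0,0],[0,0,-0.08,0,0],[0,0,-0.06,0,0],[0,0,0,0,0],[0,0,0,0,0]]]'

```text
time: 21.17
eef_pos: [0.5405, -0.1142, 0.1051]
tcp_rot: [0.497, 0.868, 0.004, 0.003]
contact_force: [10.2, 7.8, -3.5]
opening: 0.001
```

```bash
python3 -c "
from h import *
tipgo(0.0,.105,.036)
d=cam('wrist'); save(d,'pics/w20.png')"
```

```text
t 21.17 tcp [ 0.5405 -0.1142  0.1051] jaw az 30.45 tilt 0.56 F [10.2  7.8 -3.5] open 0.001
units tool xyz [-0.001 -0.097  0.001]
turn units -0.03
tip in seat mm [  0.  108.9  36.1]
```

View pics/w20.png

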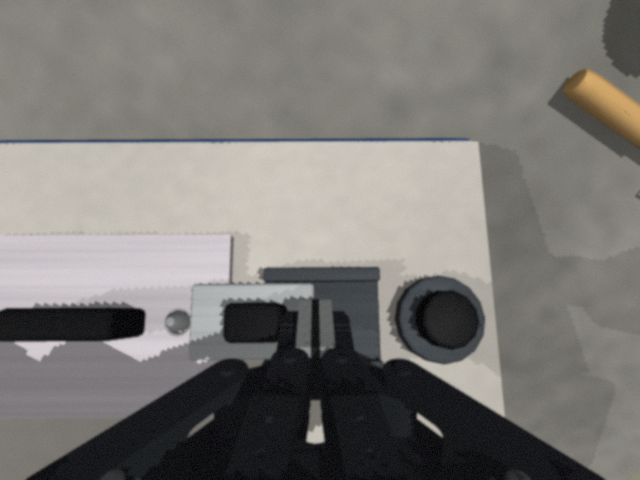

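>>> step_arm --targets '[[[0,0,-0.08,0,0],[0,0,0,0,0],[0,0,0.25,0,0],[0,0,0.3,-0.1,0],[0,0,0,-0.8,0],[0,0,0,-0.8,0],[0,0,-0.5,-0.5,0],[0,0,-0.5,0,0],[0,0,0,0,0],[0,0,0,0,0]]]'

```text
time: 22.05
eef_pos: [0.519, -0.1274, 0.193]
tcp_rot: [0.496, 0.868, -0.0, 0.0]
contact_force: [0.3, 0.6, -0.1]
opening: -0.001
```

```bash
python3 -c "
from h import *
d=cam('wrist'); save(d,'pics/w21.png')
s=get_state(); p=np.array(s['eef_pos']); go(p)
C=cloud(d); Rs,_=seatframe(); S=(C-SEAT)@Rs; ok=d['range_z']>.1
k=ok&(S[...,2]>.045)&(S[...,2]<.055)&(np.abs(S[...,0])<.02)&(S[...,1]>.06)&(S[...,1]<.14); print('tab top',k.sum(),np.percentile(S[k],[3,50,97],axis=0).round(4).tolist())
m=ok&(np.abs(S[...,0])<.04)&(np.abs(S[...,1])<.05)&(np.abs(S[...,2]-.008)<.006)
n,c,k=fitplane(S[m],tol=.002); print('plate top plane in seat',n.round(4),c.round(4),k)
m=ok&(np.abs(S[...,2]-.008)<.002)&(np.abs(S[...,0])<.07)&(S[...,1]>-.1)&(S[...,1]<.08); print('plate extent',np.percentile(S[m],[.3,99.7],axis=0).round(4).tolist())
t=cam('scene'); save(t,'pics/s21.png'); t=cam('top'); save(t,'pics/t21.png')
"
```

```text
t 22.1 tcp [ 0.5191 -0.127   0.1923] jaw az 30.52 tilt 0.04 F [-0.3  0.6 -0.5] open -0.003
units tool xyz [0. 0. 0.]
tab top 956 [[-0.007, 0.0733, 0.047], [0.0008, 0.0844, 0.0495], [0.0079, 0.095, 0.051]]
plate top plane in seat [-1.e-04 -1.e-03  1.e+00] 0.0079 12104
plate extent [[-0.0439, -0.0648, 0.0062], [0.0453, 0.0643, 0.0097]]
```

View pics/w21.png

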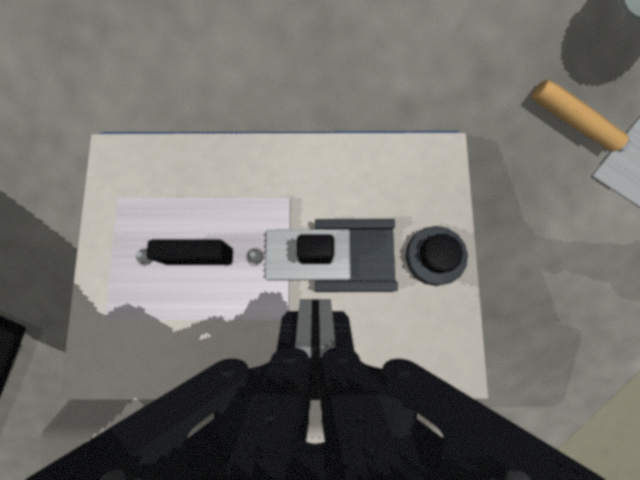

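View pics/s21.png

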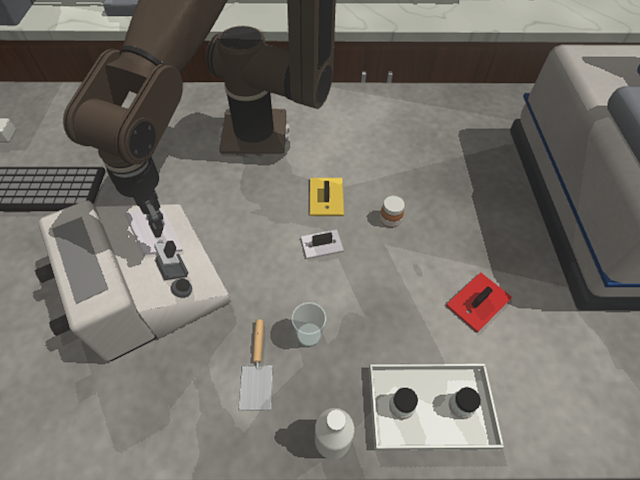

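The wrist picture shows the tongue over the plate's edge at (265–350, 230–280), with the pins through the holes at (145,257) and (255,256). The tab centre is at y ≈ 84 mm from the seat, which is fully home. In the scene view, the small plate (322,243) and beaker (309,322) are where they started, and the arm is clear.

```bash
python3 -c "
from plant import sign_off
print(sign_off())"
```

```text
the job is handed in; nothing more can be done
None
```

The larger plate is on both pins and flush on the sloping face. The clamp is fully home over its edge. I handed the job in at about 22 s, and no verdict was reported.

**What I did**
- I gripped the plate by the ends of its bar. The tool can only point straight down, so I tilted the plate to about 29° by pivoting it in the grip against the edge of the head's rear block. I then lowered it along the face normal onto the pins.
- The hidden catch held the clamp at first: it resisted about 18 N. I pressed the release button to its hard stop, let it come back, and slid the clamp home.

**Last checks**
- **Plate:** its top lies 7.9 mm above the face and parallel to it within about 0.1°. Its edges are centred on the seat within about 1 mm.
- **Clamp:** the tab centre is about 84 mm from the seat along y, so it has travelled about 28 mm.
- **Other items:** the small plate and beaker are at the same pixels as at the start. The arm is clear and shows no contact force.

**What failed or disagreed**
- **Finger length:** the first grasp missed and closed on top of the bar. The fingers really end about 26 mm behind the reported TCP, not at it. I measured this with the wrist camera and allowed for it afterwards.
- **Cameras:** the scene camera read about 4 mm further along x than the top camera. I used the wrist camera for the fit.
- **One bad reading:** a plate-plane fit just before touchdown gave 35.6° because it had picked up the face. I ignored it and confirmed the plate was flush from the depth image afterwards.

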